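# Seat a dove prism in its three-groove mount and put away tiles and cases

## Task

Unpack the optics delivery. Swing the keeper arm of the round mount well aside, set the prism down so that all three of its ball feet rest fully home in the three grooves and it cannot rock, and swing the keeper back over the middle of the prism. Also lay every blue tile on the sloping rest, one flat on another in a square pile with each one's lower short end up against the backstop, and stack the emptied cases into one square column, medium on large and small on medium, all lengthwise the same way; leave the other things on the bench alone.

Things in the scene. Friction and masses are not known exactly. Their poses are not given: they have to be found in the camera images.
- prism: Loose glass dove prism (trapezoid: 82 mm long below, 26 on top, 34 tall, 30 wide) on a round aluminium carrier plate 88 mm across, 8 thick, on three 14 mm steel balls, 0.32 kg. Origin: middle, at the bottom of the balls; z up, x along the prism, y across its white ground side faces. Plate at z = 10 to 18 mm, glass z = 18 to 52. Ball centres 34 mm out, at 90, 210, 330 degrees from +x.
- prism_mid (a point): On the prism's middle axis, 35 mm above the bottom of its balls, at half height of the glass; axes as prism. Grip it here across the two white ground side faces, 30 mm apart.
- mount_centre (a point): Middle of the underside of the fixed mount: a round aluminium plate 124 mm across, 12 mm thick, with three steel blocks, each with a radial groove, at 90, 210 and 330 degrees from its +x. The balls fit in three ways (prism yaw = mount yaw, +120 or -120 degrees), all right. Seated: ball bottoms at z = 17 mm, prism_mid at z = 52 mm; with the balls on top of the blocks it stands 6 mm higher.
- groove_1: Groove block of the mount at 90 degrees; origin and axes as mount_centre. The groove is a 90 degree vee, 18 mm wide at the top (z = 23 mm), from 21 to 47 mm out from the middle. The steel is slippery: let go within 3 mm of the middle, the prism slides home by its weight.
- groove_2: Second groove block (at 210 degrees); origin and axes as mount_centre.
- groove_3: Third groove block (at 330 degrees); origin and axes as mount_centre.
- keeper (a joint): Swing angle of the keeper arm about its upright post, rad: 0 = closed, black knob over the middle of the mount; grows anticlockwise seen from above, to 2.4 at the stop. Stays where it is left (light friction, about 1 N at the knob). At 2.0 or more a gripper has room over the mount.
- keeper_pin (a point): Middle of the black round knob (14 mm diameter, 30 mm tall, on a short pin) that stands upright on the free end of the keeper arm: the place to pinch or push it. The top of the arm (8 mm thick, 16 mm wide) is 23 mm below this point, the top of the knob 17 mm above. The arm clears the seated prism by 6 mm.
- keeper_post (a point): Axis of the keeper's post, 75 mm from the mount's middle in its +y direction and 75 mm from the knob; the post stands 79 mm high.
- rest_shelf: Fixed sloping aluminium rest, surface 90 x 74 mm, no side walls. Origin: middle of the line where it meets the backstop, 18 mm above the bench. x up the slope (20 degrees, rising towards the robot: backstop at the far end), y across, z square out of it. Backstop: wall at x = 0, 36 mm high. First tile's middle belongs at x = 40, y = 0, z = 5 mm, each further one 10 mm higher. Tiles do not slide by themselves.
- tile_1_mid (a point): Middle of a loose blue glazed ceramic tile, 80 x 60 x 10 mm, 0.12 kg; x along the 80 mm length, y across, z through the thickness. Lies flat on the bench at the start; one to three tiles are present.
- tile_2_mid (a point): Middle of a loose blue glazed ceramic tile, 80 x 60 x 10 mm, 0.12 kg; x along the 80 mm length, y across, z through the thickness. Lies flat on the bench at the start; one to three tiles are present.
- tile_3_mid (a point): Middle of a loose blue glazed ceramic tile, 80 x 60 x 10 mm, 0.12 kg; x along the 80 mm length, y across, z through the thickness. Lies flat on the bench at the start; one to three tiles are present.
- large_case_mid (a point): Middle of the large closed wooden case, 104 x 84 x 38 mm, 0.8 kg, loose; x along its length, y across, z up. It is the foot of the column.
- medium_case_mid (a point): Middle of the medium closed wooden case, 84 x 64 x 36 mm, 0.22 kg; x along its length, y across, z up.
- small_case_mid (a point): Middle of the small closed wooden case, 74 x 54 x 30 mm, 0.15 kg; x along its length, y across, z up.
- dropper_bottle_foot (a point): Underside of an amber dropper bottle, 35 mm across, 103 mm tall; stays where it is.
- weight_200g_foot (a point): Underside of a knobbed metal weight, 30 mm across, 52 mm tall; stays where it is.
- beaker_100_foot (a point): Underside of a glass beaker, 56 mm across, 70 mm tall; stays where it is.

How it is judged:
By the outcome, as a careful person would: the job done as asked, in the order asked, and still so for the second after the job is handed in, with the robot touching nothing.
Of tile_1, tile_2, tile_3 only 1 to 3 are there at a start; the rules pass over those that are not, and their reading is None.
At some moment in a run one of tile_1, tile_2, tile_3, medium_case may be knocked a few centimetres aside while the robot is not near it.
It also fails if it takes over 210 s, if anything falls off the work surface, if the arm or the gripper's body presses on something with over 40 N, if the wrist force passes 120 N, or if a joint passes its speed limit or range.

## Robot

A 6-joint arm with a two-finger parallel gripper is mounted at the origin on a cart in front of the work surface, level with it; the furniture and walls round the work are solid. World frame = base frame: x ahead of the robot, y to its left, z up, the work surface at z = 0. Lengths are in m, angles in rad, forces in N, time in s.
With the tool pointing down it reaches from about 0.275 to 0.825 m from the base axis. Payload 5.2 kg.
Tool frame: the origin (TCP) lies at the very end of the fingers, on their centre line; the grasp point (between the pads) lies 19 mm behind it; y points along the fingers, x is the direction in which the jaws open and shut, and the axes are right-handed (so a half turn about y gives the same grasp; the last joint's range is limited). The gripper opens to 93 mm and grips with 3 to 60 N. Pads are 15 mm wide; open, the fingers measure 128 mm over their backs; the gripper's body (75 mm by 188 mm) begins 65 mm behind the grasp point.
Start: joints at [-1.49, 0.259, 1.535, -0, 1.348, -0.203], TCP at [0.154, -0.528, 0.219] pointing down, gripper open.
Joint ranges: [-3.14, 3.14], [-0.91, 2.08], [0.19, 2.58], [-1.22, 4.36], [0.22, 2.71], [-3.12, 3.12]. Speed limits (rad/s): [2.57, 2.57, 3.14, 3.14, 3.14, 3.14].

## Interface

Orientations are given as a unit quaternion [w, x, y, z].
In Python, from bench import ctrl, eoat, solver, eyes, job, finder gives the robot as it stands. Calls block until the motion is done:
- ctrl.goto(position, orientation): joint-space move of the TCP to a pose.
- ctrl.servo_line(position, attitude=None, feed=0.15, force_limit=None): straight line of the TCP; attitude=None keeps the orientation; feed is the mean speed in m/s. With force_limit (N) it stops when the force on the tool has changed by that much, and returns True; else False.
- ctrl.movej(angles): joint-space move.
- eoat.gripper_to(opening): opening from 0.0 (shut) to 1.0 (fully open); the grip force is fixed at half the most; returns when the fingers have stopped.
- ctrl.pause(seconds).
- solver.ik(position, orientation): joint angles nearest the present ones, or None.
- eyes.get_image(name): name is "side" or "top"; returns (picture, depth): 400x640x3 uint8, red, green, blue; 400x640 float32, m along the optical axis (not along the pixel's ray), 0 where there is no reading.
- eyes.camera_model(name): a dict with "camera_matrix" (3x3 intrinsics, pixels), "distortion" ([k1, k2, p1, p2, k3] as OpenCV has them; the pictures are not rectified), "origin" and "orientation" of the camera in the world. Camera axes: x right, y down, z forward; pixel columns grow to the right and rows downward; lengths in m; the calibration is good to about 2 mm. A picture is of the moment at which its call begins. camera_model takes no time and is no camera call.
A pose or a line that the arm cannot do raises ctrl.IKError and nothing moves.
- job.hand_in(): hands the job in, once; it reports no verdict.
Trained networks look in the newest picture that a camera, given by its name, has taken for a name from the list of things; names that differ only in an ending like _2 or _b are one class to them, and where a whole thing is asked for, a point or a joint stands for the part that bears it (a point fixed in the world has none). Each returns a list of dicts, best first, with "p" (0 to 1); they miss things now and then, are a little off and sometimes report something else, mostly with a low value. They report only what shows in the picture. A call takes as long as a camera call.
- finder.look_for(camera, thing): "at" ([x, y, z] in m, in world coordinates, good to about 4 mm: the middle of the surface that is visible of it).
Readings, each from a call of its own:
- ctrl.get_t(): time.
- ctrl.get_q(): joint angles.
- ctrl.get_joint_vel(): joint speeds.
- ctrl.get_tau(): joint torques, N m.
- ctrl.get_position(): TCP position.
- ctrl.get_eef_rot(): TCP orientation.
- ctrl.get_ft_force(): force on the tool from outside, world axes, zero at the start.
- ctrl.get_moment(): the same for the moment, N m.
- ctrl.get_width(): opening from 0.0 (shut) to 1.0 (fully open).
Only numpy, scipy, OpenCV 4.12 (cv2) and the standard library are available. Lean on these libraries where they do the work, as an engineer would, in place of code of your own. Each camera call takes 0.05 s, during which the arm holds its last target.

## Working session

There is one attempt and no reset: what is moved stays moved. The work goes in short steps, each a Python script; the robot and the scene stay as the last script left them, time stands still between calls to the robot, and variables do not carry over. Pictures are saved under pics/ and viewed, and the job is handed in when it is done.

```bash
ls -la; mkdir -p pics
cat > look.py <<'E'
from bench import ctrl, eoat, solver, eyes, job, finder
import numpy as np, cv2
E
python3 - <<'E'
from look import *
for n in ("side","top"):
    im,d=eyes.get_image(n); cv2.imwrite(f"pics/{n}0.png",im[:,:,::-1]); np.save(f"pics/{n}0d.npy",d)
    m=eyes.camera_model(n); print(n,m)
    for t in ["prism","mount_centre","groove_1","keeper","keeper_pin","rest_shelf","tile_1_mid","large_case_mid","medium_case_mid","small_case_mid","dropper_bottle_foot","weight_200g_foot","beaker_100_foot"]:
        try: print(t,[(np.round(r["at"],3).tolist(),round(r["p"],2)) for r in finder.look_for(n,t)])
        except Exception as e: print(t,repr(e))
print(ctrl.get_t(),ctrl.get_eef_rot(),ctrl.get_q())
E
```

```text
total 12
drwxr-xr-x  3 agent agent 4096 Dec  7 01:12 .
drwxr-xr-x 23 root  root  4096 Dec  7 01:12 ..
drwxr-xr-x  2 agent agent 4096 Dec  7 01:12 pics
side {'camera_matrix': array([[451.65073902,   0.        , 313.97362725],
       [  0.        , 451.65073902, 199.54925089],
       [  0.        ,   0.        ,   1.        ]]), 'distortion': array([-0.03362302,  0.        ,  0.        ,  0.        ,  0.        ]), 'origin': array([0.0235985 , 1.11728071, 0.97751982]), 'orientation': array([ 0.10350329, -0.21784073,  0.86577433, -0.43848294])}
prism [([0.431, -0.11, 0.032], 0.74), ([0.433, -0.247, 0.024], 0.69), ([0.654, 0.474, 0.049], 0.58)]
mount_centre [([0.557, -0.22, 0.015], 0.79)]
groove_1 [([0.555, -0.219, 0.014], 0.56), ([0.55, -0.268, 0.017], 0.53)]
keeper [([0.567, -0.224, 0.09], 0.69)]
keeper_pin [([0.569, -0.218, 0.091], 0.58)]
rest_shelf [([0.534, 0.222, 0.027], 0.42)]
tile_1_mid [([0.431, -0.361, 0.008], 0.55)]
large_case_mid [([0.488, 0.016, 0.039], 0.95)]
medium_case_mid [([0.434, -0.11, 0.035], 0.75), ([0.43, -0.365, 0.008], 0.54), ([0.558, -0.22, 0.014], 0.36)]
small_
[... 776 characters left out ...]
0.55, -0.268, 0.023], 0.64)]
keeper [([0.565, -0.21, 0.09], 0.7), ([0.567, -0.235, 0.009], 0.31)]
keeper_pin [([0.564, -0.209, 0.086], 0.5)]
rest_shelf [([0.476, 0.434, 0.037], 0.68)]
tile_1_mid [([0.434, -0.37, 0.01], 0.8), ([0.57, -0.236, 0.013], 0.21)]
large_case_mid [([0.489, -0.001, 0.04], 0.76)]
medium_case_mid [([0.435, -0.129, 0.035], 0.87)]
small_case_mid [([0.537, 0.21, 0.029], 0.67)]
dropper_bottle_foot [([0.658, 0.453, 0.057], 0.43)]
weight_200g_foot []
beaker_100_foot [([0.725, -0.114, 0.031], 0.65), ([0.537, 0.21, 0.028], 0.6)]
1.4 [ 0.56570047 -0.56567709  0.42426613 -0.42425307] [-1.48980135e+00  2.58614849e-01  1.53497460e+00  8.28958700e-06
  1.34804021e+00 -2.02816769e-01]
```

View pics/top0.png

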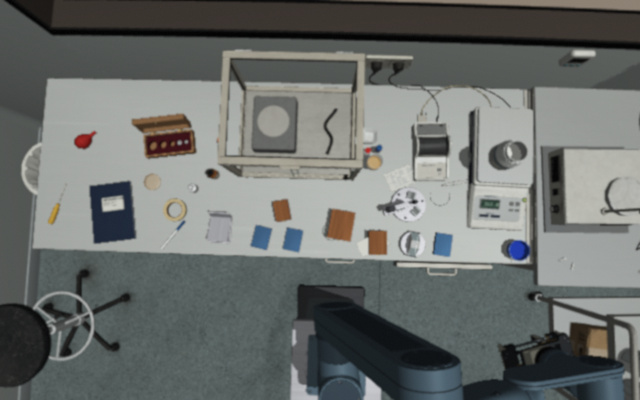

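View pics/side0.png

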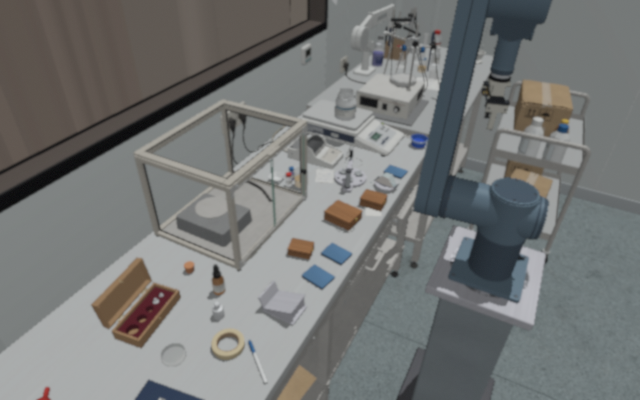

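```bash
cat >> look.py <<'E'
from scipy.spatial.transform import Rotation as R
def cam(n):
    m=eyes.camera_model(n); q=np.array(m["orientation"]); return m["camera_matrix"],m["distortion"],np.array(m["origin"]),R.from_quat(q[[1,2,3,0]]).as_matrix()
def cloud(n,d):
    K,D,o,M=cam(n); h,w=d.shape
    v,u=np.mgrid[0:h,0:w]; p=cv2.undistortPoints(np.stack([u,v],-1).reshape(-1,1,2).astype(float),K,D).reshape(h,w,2)
    c=np.concatenate([p,np.ones((h,w,1))],2)*d[:,:,None]
    W=c@M.T+o; W[d<=0]=np.nan; return W
def project(n,P):
    K,D,o,M=cam(n); c=(np.atleast_2d(P)-o)@M
    return cv2.projectPoints(c,np.zeros(3),np.zeros(3),K,D)[0].reshape(-1,2)
def onplane(n,uv,z):
    K,D,o,M=cam(n); p=cv2.undistortPoints(np.array(uv,float).reshape(-1,1,2),K,D).reshape(-1,2)
    r=np.c_[p,np.ones(len(p))]@M.T; return o+r*((z-o[2])/r[:,2])[:,None]
def snap(n,name):
    im,d=eyes.get_image(n); cv2.imwrite(f"pics/{name}.png",im[:,:,::-1]); np.save(f"pics/{name}d.npy",d); return im,d
E
python3 - <<'E'
from look import *
im=cv2.imread("pics/top0.png")
cv2.imwrite("pics/t_r.png",cv2.resize(im[180:270,360:535],None,fx=4.5,fy=4.5,interpolation=cv2.INTER_CUBIC))
cv2.imwrite("pics/t_l.png",cv2.resize(im[160:270,190:350],None,fx=5,fy=5,interpolation=cv2.INTER_CUBIC))
im=cv2.imread("pics/side0.png")
cv2.imwrite("pics/s_r.png",cv2.resize(im[130:240,280:440],None,fx=5,fy=5,interpolation=cv2.INTER_CUBIC))
cv2.imwrite("pics/s_l.png",cv2.resize(im[220:330,200:360],None,fx=5,fy=5,interpolation=cv2.INTER_CUBIC))
W=cloud("top",np.load("pics/top0d.npy"))
# enclosure high points
for (u,v) in [(222,54),(362,54),(222,160),(362,160),(222,175),(362,178)]: print(u,v,W[v,u].round(3))
m=(W[...,2]>0.1)&(W[...,0]<0.9)&(W[...,0]>0.3)
print("high near", [ (W[...,i][m].min().round(3),W[...,i][m].max().round(3)) for i in range(3)])
E
```

```text
222 54 [1.025 0.4   0.223]
362 54 [ 0.992 -0.037  0.318]
222 160 [0.667 0.36  0.315]
362 160 [ 0.678 -0.042  0.318]
222 175 [0.663 0.435 0.003]
362 178 [ 0.667 -0.077 -0.001]
high near [(np.float64(0.439), np.float64(0.9)), (np.float64(-0.998), np.float64(0.727)), (np.float64(0.1), np.float64(0.364))]
```

```bash
sleep 1; ls pics
```

```text
s_l.png
s_r.png
side0.png
side0d.npy
t_l.png
t_r.png
top0.png
top0d.npy
```

View pics/t_r.png

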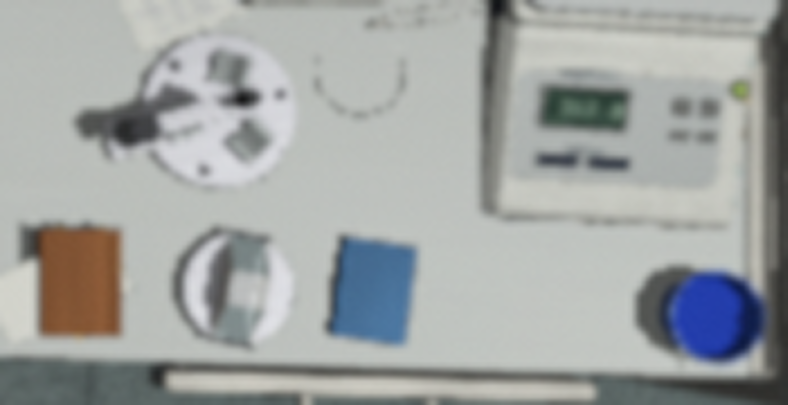

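View pics/t_l.png

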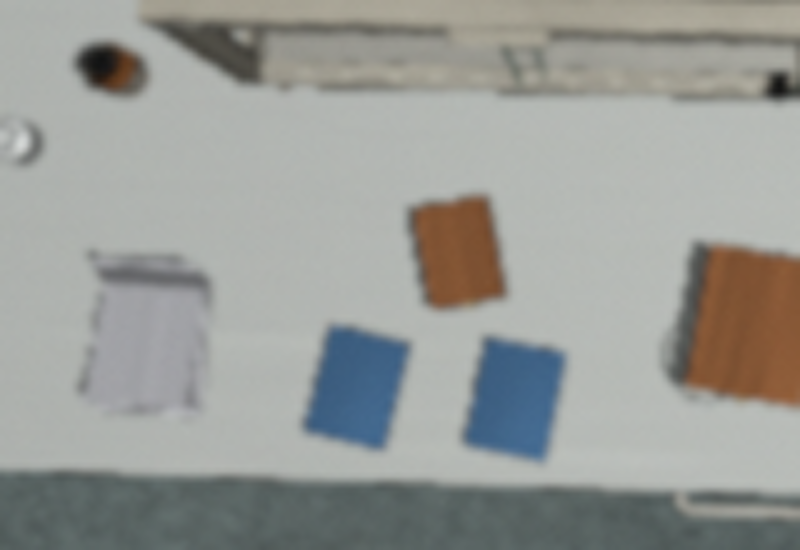

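View pics/s_r.png

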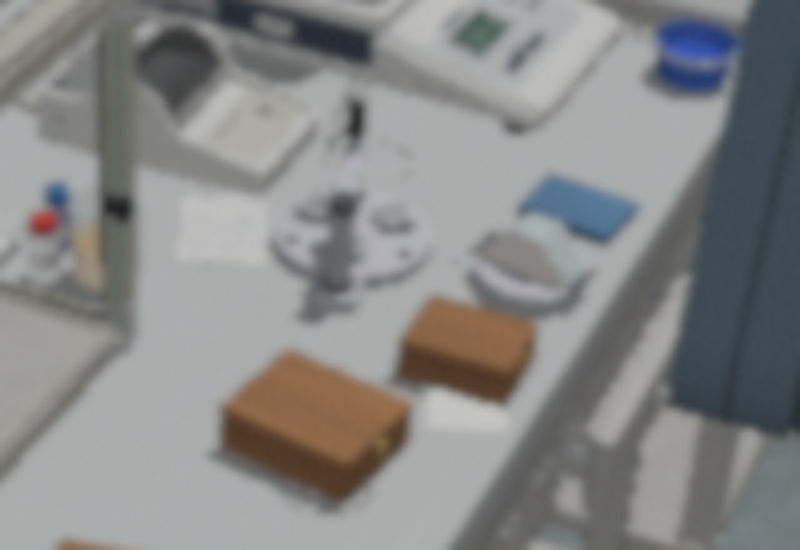

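View pics/s_l.png

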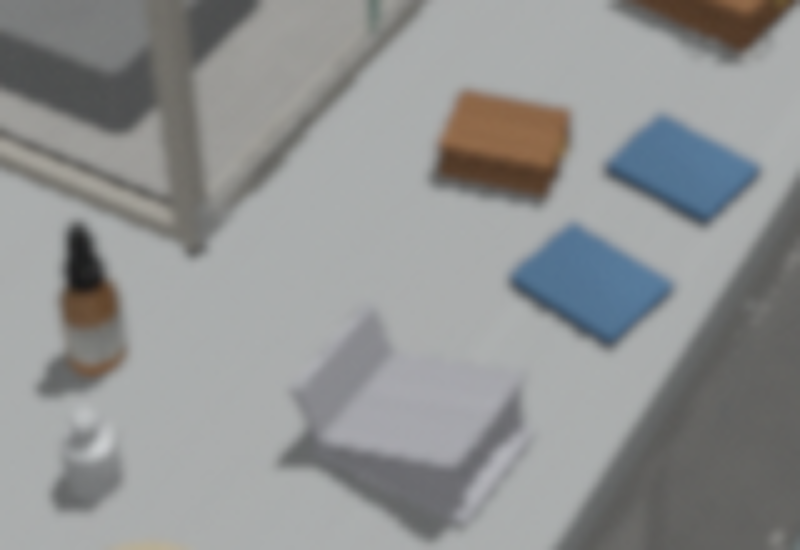

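```bash
cat > fit.py <<'E'
from look import *
from scipy.optimize import minimize
DIM=dict(tile=(80,60,10),large=(104,84,38),medium=(84,64,36),small=(74,54,30))
def corners(x,y,yaw,dim,z0=0):
    L,Wd,H=np.array(dim)/1000; c,s=np.cos(yaw),np.sin(yaw)
    P=np.array([[a*L/2,b*Wd/2,h] for a in(-1,1) for b in(-1,1) for h in(0,H)])
    return np.c_[x+c*P[:,0]-s*P[:,1], y+s*P[:,0]+c*P[:,1], z0+P[:,2]]
def softmask(im,kind):
    f=im.astype(float)
    return (f[...,2]-f[...,0]) if kind=="tile" else (f[...,0]-f[...,2])
def fitbox(ims,kind,x,y,yaw,z0=0,rad=0.075,verbose=True):
    """ims: dict cam->rgb"""
    dim=DIM[kind]; data=[]
    for n,im in ims.items():
        uv=project(n,corners(x,y,yaw,dim,z0)); c=uv.mean(0); r=int(np.ptp(uv,axis=0).max()/2+7)
        u0,v0=int(c[0])-r,int(c[1])-r
        sub=softmask(im,"tile" if kind=="tile" else "case")[v0:v0+2*r,u0:u0+2*r]
        hull=np.zeros(sub.shape,np.uint8); cv2.fillConvexPoly(hull,cv2.convexHull((uv-[u0,v0]).round().astype(np.int32)),1)
        bg=np.median(sub[hull==0]); fg=np.median(sub[hull==1]); a=np.clip((sub-bg)/(fg-bg),0,1)
        # keep the component at centre
        nb,lab=cv2.connectedComponents((a>0.4).astype(np.uint8)); l=lab[hull==1]; l=l[l>0]
        if len(l)==0: continue
        k=np.bincount(l).argmax(); keep=cv2.dilate((lab==k).astype(np.uint8),np.ones((3,3)))
        other=cv2.dilate(((lab>0)&(lab!=k)).astype(np.uint8),np.ones((3,3)))
        data.append((n,u0,v0,a*keep,other==0))
    S=8
    def rend(n,u0,v0,sh,p):
        uv=project(n,corners(*p,dim,z0)); h=cv2.convexHull(((uv-[u0,v0]+0.5)*S-0.5).astype(np.float32))
        big=np.zeros((sh[0]*S,sh[1]*S),np.float32); cv2.fillConvexPoly(big,(h*16).round().astype(np.int32),1,shift=4)
        r=cv2.resize(big,(sh[1],sh[0]),interpolation=cv2.INTER_AREA); return cv2.GaussianBlur(r,(0,0),0.8)
    def cost(p):
        return sum((((rend(n,u0,v0,a.shape,p)-a)**2)[ok]).sum()/a.sum() for n,u0,v0,a,ok in data)
    best=None
    for dy in np.deg2rad([0,30,60,90,120,150]) if yaw is None or True else [0]:
        r=minimize(cost,[x,y,yaw+dy],method="Nelder-Mead",options=dict(initial_simplex=[[x,y,yaw+dy],[x+.01,y,yaw+dy],[x,y+.01,yaw+dy],[x,y,yaw+dy+.2]],xatol=1e-5,fatol=1e-6,maxiter=150))
        if best is None or r.fun<best.fun: best=r
    p=best.x.copy(); p[2]=(p[2]+np.pi/2)%np.pi-np.pi/2
    return p,best.fun
E
python3 - <<'E'
from fit import *
ims={n:cv2.imread(f"pics/{n}0.png")[:,:,::-1] for n in("top","side")}
T=[("tile",(443,244)),("tile",(261,237)),("tile",(292,239)),("large",(341,224)),("medium",(377,242)),("small",(281,210))]
for k,uv in T:
    g=onplane("top",[uv],DIM[k][2]/1000)[0]
    for cams in (("top",),("side",),("top","side")):
        p,c=fitbox({n:ims[n] for n in cams},k,g[0],g[1],0.0); print(k,cams,p.round(4),np.rad2deg(p[2]).round(1),round(c,3))
E
```

```text
tile ('top',) [ 0.435  -0.3705 -0.1243] -7.1 0.023
tile ('side',) [ 0.4361 -0.3791 -0.0973] -5.6 0.057Traceback (most recent call last):
  File "<stdin>", line 7, in <module>
  File "fit.py", line 35, in fitbox
    r=minimize(cost,[x,y,yaw+dy],method="Nelder-Mead",options=dict(initial_simplex=[[x,y,yaw+dy],[x+.01,y,yaw+dy],[x,y+.01,yaw+dy],[x,y,yaw+dy+.2]],xatol=1e-5,fatol=1e-6,maxiter=150))
    res = _minimize_neldermead(fun, x0, args, callback, bounds=bounds,
                               **options)
    fsim[j] = func(sim[j])
              ~~~~^^^^^^^^
    fx = function(np.copy(x), *(wrapper_args + args))
  File "fit.py", line 32, in cost
    return sum((((rend(n,u0,v0,a.shape,p)-a)**2)[ok]).sum()/a.sum() for n,u0,v0,a,ok in data)
  File "fit.py", line 32, in <genexpr>
    return sum((((rend(n,u0,v0,a.shape,p)-a)**2)[ok]).sum()/a.sum() for n,u0,v0,a,ok in data)
                  ~~~~^^^^^^^^^^^^^^^^^^^
  File "fit.py", line 28, in rend
    uv=project(n,corners(*p,dim,z0)); h=cv2.convexHull(((uv-[u0,v0]+0.5)*S-0.5).astype(np.float32))
  File "look.py", line 12, in project
    K,D,o,M=cam(n); c=(np.atleast_2d(P)-o)@M
            ~~~^^^
  File "look.py", line 5, in cam
    m=eyes.camera_model(n); q=np.array(m["orientation"]); return m["camera_matrix"],m["distortion"],np.array(m["origin"]),R.from_quat(q[[1,2,3,0]]).as_matrix()
ValueError: time passes only in moves, steps and waits
```

Run:
```python
from look import *
W=cloud("top",np.load("pics/top0d.npy"))
def dump(x0,x1,y0,y1,zmin):
    m=(W[...,0]>x0)&(W[...,0]<x1)&(W[...,1]>y0)&(W[...,1]<y1)
    v,u=np.where(m); print(u.min(),u.max(),v.min(),v.max())
    print((W[v.min():v.max()+1,u.min():u.max()+1,2]*1000).round(0).astype(int)) if 1 else 0
np.set_printoptions(linewidth=250,threshold=100000)
dump(0.38,0.48,-0.31,-0.20,0)
dump(0.49,0.65,-0.31,-0.13,0)
W2=cloud("top",np.load("pics/top0d.npy")); s=W2[215:240,300:320,2]; 
m=(abs(W[...,0]-.35)<.03)&(abs(W[...,1]+.15)<.3); print("bench z",np.nanmean(W[...,2][m]),np.nanstd(W[...,2][m]))
```

```text
395 425 231 259
[[                  -5                    1                   -3                    1                   -2                   -9                   -4                   -2                   -2                   -2                    5
                     1                    0                    0                   -2                   23                   17                   16                   27                   -1                    1                    0
                     2                   -1                    2                   -1                    2                    1                   -3                   -2                    0]
 [                  -4                    1                   -1                    0                   -2                    1                   -4                   -1                   -8                   -1                    1
                     4                    2                   13                   20                   16                   22                   23                   24                   21   
[... 28228 characters left out ...]
                -3                    1                   -3                    2                   -2                    1                   -6                   -6                   -3                   -4
                     6                    2                    4                    3                    1                    2                    0                    1                   -2                    0                   -1
                    -1                   -5                    4                    0                    2                   -1                   -5]]
bench z -0.07069524746133188 0.05690619684674265<stdin>:6: RuntimeWarning: invalid value encountered in cast
```

```bash
python3 - <<'E'
from bench import eyes
import pickle
pickle.dump({n:eyes.camera_model(n) for n in("side","top")},open("cams.pkl","wb"))
E
sed -i 's/^def cam(n):/import pickle\n_C=pickle.load(open("\.\/cams.pkl","rb"))\ndef cam(n):/; s/m=eyes.camera_model(n);/m=_C[n];/' look.py
cat > f0.py <<'E'
from fit import *
ims={n:cv2.imread(f"pics/{n}0.png")[:,:,::-1] for n in("top","side")}
T=[("tile",(443,244)),("tile",(261,237)),("tile",(292,239)),("large",(341,224)),("medium",(377,242)),("small",(281,210))]
for k,uv in T:
    g=onplane("top",[uv],DIM[k][2]/1000)[0]
    for cams in (("top",),("side",)):
        p,c=fitbox({n:ims[n] for n in cams},k,g[0],g[1],0.0); print(k,cams,p.round(4),np.rad2deg(p[2]).round(1),round(c,3))
E
cat > fd.py <<'E'
# depth-based fits of prism, mount
from look import *
from scipy.optimize import least_squares, minimize
W=cloud("top",np.load("pics/top0d.npy")); Ws=cloud("side",np.load("pics/side0d.npy"))
def circ(W,c,rad,zlo,zhi,r0,name):
    m=(np.hypot(W[...,0]-c[0],W[...,1]-c[1])<rad)&(W[...,2]>zlo)&(W[...,2]<zhi)
    P=W[m][:,:2]; 
    # circle edge: fit by maximizing area agreement over all points in rad (incl. bench)
    A=W[(np.hypot(W[...,0]-c[0],W[...,1]-c[1])<rad)]; inn=(A[:,2]>zlo)
    f=lambda p: np.sum((1/(1+np.exp((np.hypot(A[:,0]-p[0],A[:,1]-p[1])-r0)/0.0015))-inn)**2)
    best=min((minimize(f,[c[0]+a,c[1]+b],method="Nelder-Mead",options=dict(initial_simplex=[[c[0]+a,c[1]+b],[c[0]+a+.008,c[1]+b],[c[0]+a,c[1]+b+.008]])) for a in(-.006,0,.006) for b in(-.006,0,.006)),key=lambda r:r.fun)
    print(name,best.x.round(4),best.fun.round(1),len(A)); return best.x
c=circ(W,(0.432,-0.255),0.06,0.006,1,0.044,"prism plate top")
cs=circ(Ws,(0.432,-0.255),0.06,0.006,1,0.044,"prism plate side")
for nm,w in(("top",W),("side",Ws)):
    m=(np.hypot(w[...,0]-c[0],w[...,1]-c[1])<0.05)&(w[...,2]>0.027)&(w[...,2]<.06); P=w[m]
    mu=P[:,:2].mean(0); U,S,V=np.linalg.svd(P[:,:2]-mu); print("glass",nm,mu.round(4),len(P),"axis deg",np.rad2deg(np.arctan2(V[0,1],V[0,0])).round(1),S.round(3))
    m=(np.hypot(w[...,0]-c[0],w[...,1]-c[1])<0.05)&(w[...,2]>0.047)&(w[...,2]<.06); P=w[m]; print(" topface mean",P[:,:2].mean(0).round(4), len(P), P[:,2].mean())
mc=circ(W,(0.564,-0.235),0.072,0.006,1,0.062,"mount top")
# high parts
m=(np.hypot(W[...,0]-mc[0],W[...,1]-mc[1])<0.16)&(W[...,2]>0.05)&(W[...,2]<.14)&(W[...,1]>-0.33)
v,u=np.where(m)
for a,b in zip(u,v): print((a,b),(W[b,a]*1000).round(0).tolist(),end=" ")
E
python3 f0.py; python3 fd.py
```

```text
tile ('top',) [ 0.435  -0.3705 -0.1243] -7.1 0.023
tile ('side',) [ 0.4361 -0.3791 -0.0973] -5.6 0.057
tile ('top',) [ 0.442   0.2823 -0.2164] -12.4 0.018
tile ('side',) [ 0.4426  0.2778 -0.2305] -13.2 0.046
tile ('top',) [ 0.4368  0.1679 -0.1687] -9.7 0.014
tile ('side',) [ 0.4376  0.1626 -0.1786] -10.2 0.046
large ('top',) [ 0.4944 -0.0021 -0.1498] -8.6 0.007
large ('side',) [ 0.4965 -0.0093 -0.1219] -7.0 0.053
medium ('top',) [ 0.4362 -0.134   0.0193] 1.1 0.036
medium ('side',) [ 0.4373 -0.1414  0.1175] 6.7 0.024
small ('top',) [0.5402 0.2115 0.2298] 13.2 0.018
small ('side',) [0.5416 0.2055 0.2726] 15.6 0.033
prism plate top [ 0.4348 -0.2602] 23.8 875
prism plate side [ 0.4349 -0.2594] 408.7 1160
glass top [ 0.4346 -0.2579] 183 axis deg 171.6 [0.251 0.131]
 topface mean [ 0.4357 -0.2591] 83 0.05151920909698217
glass side [ 0.4295 -0.2518] 159 axis deg 179.9 [0.233 0.131]
 topface mean [ 0.4304 -0.2561] 56 0.053389350242890744
mount top [ 0.5758 -0.2436] 106.6 1234
(np.int64(416), np.int64(199)) [586.0, -244.0, 125.0] (np.int64(411), np.int64(200)) [585.0, -236.0, 88.0] (np.int64(
[... 10598 characters left out ...]
43.0, 51.0] (np.int64(411), np.int64(247)) [424.0, -246.0, 52.0] (np.int64(412), np.int64(247)) [424.0, -250.0, 51.0] (np.int64(413), np.int64(247)) [424.0, -253.0, 55.0] (np.int64(414), np.int64(247)) [424.0, -257.0, 52.0] (np.int64(415), np.int64(247)) [424.0, -259.0, 55.0] (np.int64(416), np.int64(247)) [424.0, -263.0, 53.0] (np.int64(418), np.int64(247)) [425.0, -271.0, 51.0] (np.int64(412), np.int64(248)) [421.0, -250.0, 51.0] (np.int64(413), np.int64(248)) [421.0, -253.0, 51.0] (np.int64(414), np.int64(248)) [421.0, -257.0, 50.0] (np.int64(415), np.int64(248)) [421.0, -260.0, 50.0] (np.int64(416), np.int64(248)) [421.0, -263.0, 54.0] (np.int64(418), np.int64(248)) [421.0, -270.0, 53.0]
```

```bash
cat > bp.py <<'E'
from look import *
from scipy.optimize import minimize
W=cloud("top",np.load("pics/top0d.npy")); Ws=cloud("side",np.load("pics/side0d.npy"))
for nm,w in(("top",W),("side",Ws)):
    im=cv2.imread(f"pics/{nm}0.png")
    for xy in [(0.40,-0.2),(0.5,-0.33),(0.36,0.08),(0.6,0.1),(0.5,0.33),(0.45,-0.3),(.62,-.3)]:
        m=np.hypot(w[...,0]-xy[0],w[...,1]-xy[1])<0.015; z=w[...,2][m]; z=z[~np.isnan(z)]
        print(nm,xy,len(z),(np.median(z)*1000).round(2) if len(z) else None,end="; ")
    print()
# mount with all classes: inside disc region, ignoring high pts
for nm,w in(("top",W),("side",Ws)):
  c0=(0.576,-0.2436)
  A=w[np.hypot(w[...,0]-c0[0],w[...,1]-c0[1])<0.075]; A=A[A[:,2]<0.035]
  inn=A[:,2]>0.006
  f=lambda p: np.sum((1/(1+np.exp((np.hypot(A[:,0]-p[0],A[:,1]-p[1])-.062)/0.0015))-inn)**2)
  b=min((minimize(f,[c0[0]+a,c0[1]+bb],method="Nelder-Mead",options=dict(initial_simplex=[[c0[0]+a,c0[1]+bb],[c0[0]+a+.008,c0[1]+bb],[c0[0]+a,c0[1]+bb+.008]])) for a in(-.006,0,.006) for bb in(-.006,0,.006)),key=lambda r:r.fun)
  print(nm,"mount disc",b.x.round(4),b.fun.round(1),len(A))
  c=b.x
  H=w[(np.hypot(w[...,0]-c0[0],w[...,1]-c0[1])<0.03)&(w[...,2]>.112)&(w[...,2]<.135)]; print(" knob",H[:,:2].mean(0).round(4),((H[:,:2].max(0)+H[:,:2].min(0))/2).round(4),len(H))
  B=A[(A[:,2]>.0185)&(A[:,2]<.03)&(np.hypot(A[:,0]-c[0],A[:,1]-c[1])<.055)]
  an=np.rad2deg(np.arctan2(B[:,1]-c[1],B[:,0]-c[0]))%360; r=np.hypot(B[:,0]-c[0],B[:,1]-c[1])
  print(" blocks hist",np.histogram(an,bins=np.arange(0,361,15))[0])
  for a0 in(109,229,349):
    d=(an-a0+180)%360-180; k=(abs(d)<35)&(r>.018); print("  near",a0,k.sum(),d[k].mean().round(1) if k.any() else None,(r[k].mean()*1000).round(1) if k.any() else None)
  # arm
  K=w[(np.hypot(w[...,0]-c0[0],w[...,1]-c0[1])<0.12)&(w[...,2]>.078)&(w[...,2]<.098)]
  if len(K)>10:
    mu=K[:,:2].mean(0); V=np.linalg.svd(K[:,:2]-mu)[2][0]; t=(K[:,:2]-mu)@V; print(" arm",mu.round(4),np.rad2deg(np.arctan2(V[1],V[0])).round(1)%180,t.min().round(4),t.max().round(4), len(K))
E
python3 bp.py
```

```text
top (0.4, -0.2) 53 -0.7; top (0.5, -0.33) 55 0.91; top (0.36, 0.08) 0 None; top (0.6, 0.1) 53 -0.41; top (0.5, 0.33) 54 -0.42; top (0.45, -0.3) 45 13.37; top (0.62, -0.3) 49 2.04; 
side (0.4, -0.2) 51 -2.0; side (0.5, -0.33) 49 -2.24; side (0.36, 0.08) 48 -816.05; side (0.6, 0.1) 43 3.14; side (0.5, 0.33) 76 2.73; side (0.45, -0.3) 45 -806.68; side (0.62, -0.3) 5 5.64; 
top mount disc [ 0.5761 -0.2443] 58.6 1179
 knob [ 0.5779 -0.2418] [ 0.5788 -0.242 ] 18
 blocks hist [10  0  0  0  0  8  2  5  9  1  0  0  1 11  3 16  8  0  0  1  2  8 14  6]
  near 109 24 -1.3 37.5
  near 229 38 -3.2 34.7
  near 349 38 -3.3 34.8
 arm [ 0.5641 -0.1982] 108.0 -0.0395 0.0468 125
side mount disc [ 0.5763 -0.2431] 62.7 579
 knob [ 0.5768 -0.2394] [ 0.5768 -0.2402] 24
 blocks hist [ 9  0  5  1  1  1  0  4 12  0  2  1  1  8  7 11  7  2  2  1  0  2  8  8]
  near 109 17 12.6 40.8
  near 229 35 -2.4 37.2
  near 349 27 2.9 37.1
 arm [ 0.5625 -0.1961] 108.7 -0.0515 0.0414 76
```

Run:
```python
from look import *
im=cv2.imread("pics/side0.png"); d=np.load("pics/side0d.npy")
c=project("side",[[0.4348,-0.26,0.014]])[0]; print(c)
u,v=int(c[0]),int(c[1])
cv2.imwrite("pics/pz.png",cv2.resize(im[v-20:v+20,u-26:u+26],None,fx=14,fy=14,interpolation=cv2.INTER_CUBIC))
def mark(a):
    P=np.array([0.4348+.036*np.cos(np.radians(a)),-0.26+.036*np.sin(np.radians(a)),0.004]); return ((project("side",[P])[0]-[u-26,v-20])*14).round()
for n,y in(("A",-8.4),("B",171.6)): print(n,[mark(y+b).tolist() for b in(90,210,330)])
```

```text
[385.23922868 183.77126602]
A [[298.0, 382.0], [497.0, 331.0], [296.0, 252.0]]
B [[427.0, 262.0], [230.0, 312.0], [433.0, 392.0]]
```

View pics/pz.png

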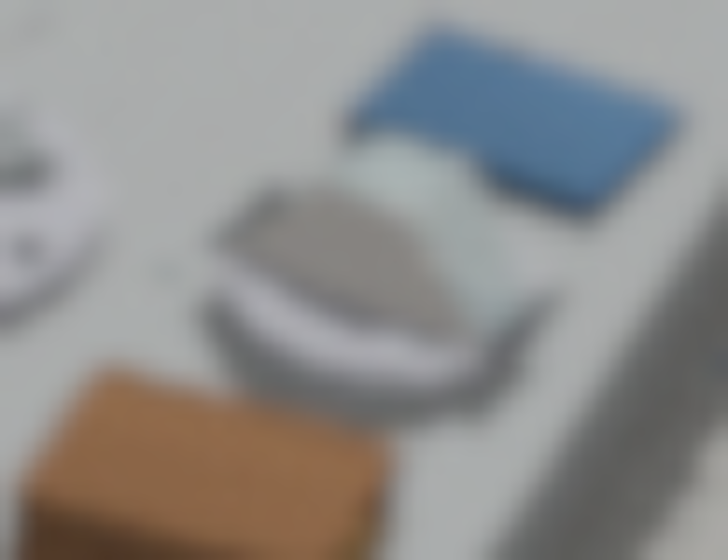

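```bash
cat > rob.py <<'E'
from look import *
def quat(a,pitch_axis=None,ang=0.0):
    x=np.array([np.cos(a),np.sin(a),0]); y=np.array([0,0,-1.]); M=np.c_[x,y,np.cross(x,y)]
    if pitch_axis is not None: M=R.from_rotvec(np.array(pitch_axis)*ang).as_matrix()@M
    q=R.from_matrix(M).as_quat(); return q[[3,0,1,2]]
def best_a(a,pts,cur=None):
    """choose a or a+pi with ik ok at all pts and last joint nearest mid"""
    out=[]
    for aa in (a,a+np.pi,a-np.pi):
        qs=[solver.ik(list(p),list(quat(aa))) for p in pts]
        if all(q is not None for q in qs): out.append((max(abs(q[5]) for q in qs),aa))
    return min(out)[1] if out else None
def openfrac(mm): return float(np.clip(mm/93.0,0,1))
def st(msg=""): print(msg,"t",round(ctrl.get_t(),2),"p",np.round(ctrl.get_position(),4).tolist(),"w",round(ctrl.get_width()*93,1),"F",np.round(ctrl.get_ft_force(),1).tolist())
E
python3 - <<'E'
from rob import *
W=cloud("top",np.load("pics/top0d.npy"))
m=(W[...,2]>0.15)&(W[...,2]<.36)&(W[...,1]>-.25)&(W[...,1]<.5)&(W[...,0]>.5)&(W[...,0]<0.8)
P=W[m]; print("encl min x",np.percentile(P[:,0],[0,1,5]).round(3),"y",np.percentile(P[:,1],[0,1,99,100]).round(3),P[:,2].max())
Ws=cloud("side",np.load("pics/side0d.npy")); m=(Ws[...,2]>0.03)&(Ws[...,2]<.36)&(Ws[...,1]>-.2)&(Ws[...,1]<.5)&(Ws[...,0]>.6)&(Ws[...,0]<0.8)&(abs(Ws[...,1]+.05)<.05);P=Ws[m]
print(P.min(0),len(P), ctrl.get_t())
C=np.array([.576,-.2442]);yaw=np.radians(18);post=C+.075*np.array([np.cos(yaw+np.pi/2),np.sin(yaw+np.pi/2)])
pts=[np.r_[post+.075*np.array([np.cos(yaw-np.pi/2+t),np.sin(yaw-np.pi/2+t)]),z] for t in np.linspace(0,2.2,6) for z in(.092,.2)]
for ad in (137,120,160,108): 
    a=best_a(np.radians(ad),pts); print(ad,a,[np.round(solver.ik(list(p),list(quat(a))),2).tolist() for p in pts[::5]] if a is not None else None)
E
```

```text
encl min x [0.646 0.65  0.657] y [-0.044 -0.042  0.372  0.376] 0.32357529890960146
[ 0.64211945 -0.09969235  0.03000431] 1008 1.4
137 5.532693728822025 [[-0.58, 0.5, 1.51, -0.0, 1.14, 0.17], [-0.48, 0.46, 1.29, -0.0, 1.39, 0.27], [-0.37, 0.47, 1.56, -0.0, 1.12, 0.38]]
120 -1.0471975511965979 [[-0.58, 0.5, 1.51, -0.0, 1.14, 0.47], [-0.48, 0.46, 1.29, -0.0, 1.39, 0.57], [-0.37, 0.47, 1.56, -0.0, 1.12, 0.68]]
160 -0.34906585039886595 [[-0.58, 0.5, 1.51, -0.0, 1.14, -0.23], [-0.48, 0.46, 1.29, -0.0, 1.39, -0.13], [-0.37, 0.47, 1.56, -0.0, 1.12, -0.02]]
108 -1.2566370614359172 [[-0.58, 0.5, 1.51, -0.0, 1.14, 0.68], [-0.48, 0.46, 1.29, -0.0, 1.39, 0.77], [-0.37, 0.47, 1.56, -0.0, 1.12, 0.89]]
```

```bash
cat > keep.py <<'E'
from rob import *
C=np.array([.576,-.2442]);yaw=np.radians(18);post=C+.075*np.array([np.cos(yaw+np.pi/2),np.sin(yaw+np.pi/2)])
def kp(t,z): return np.r_[post+.075*np.array([np.cos(yaw-np.pi/2+t),np.sin(yaw-np.pi/2+t)]),z].tolist()
E
python3 - <<'E'
from keep import *
q=quat(5.5327).tolist()
k=[.578,-.242]
eoat.gripper_to(openfrac(50))
ctrl.goto(k+[.19],q); st()
s=ctrl.servo_line(k+[.092],feed=.12,force_limit=8); st(f"down {s}")
if not s:
    eoat.gripper_to(0.0); st("pinch")
    im,d=snap("top","k1")
E
```

```text
t 4.12 p [0.5775, -0.2431, 0.1901] w 49.9 F [-0.6, -0.4, 0.4]
down False t 5.08 p [0.5785, -0.2424, 0.0928] w 50.0 F [-0.3, -0.5, 0.4]
pinch t 5.76 p [0.5783, -0.2423, 0.0922] w 13.3 F [0.3, -1.0, 0.6]
```

Run:
```python
from keep import *
for t in np.linspace(0.1,2.2,15):
    s=ctrl.servo_line(kp(t,.092),feed=.10,force_limit=25)
    f=ctrl.get_ft_force(); print(round(t,2),np.round(f,1).tolist())
    if s: st("STOP"); break
else:
    st()
    eoat.gripper_to(openfrac(45))
    p=ctrl.get_position(); ctrl.servo_line([p[0],p[1],.2],feed=.25); st()
    ctrl.goto([0.4348,-0.26,0.2],quat(np.radians(81.6)).tolist()) if 0 else None
```

```text
0.1 [-4.6, 2.0, 4.0]
0.25 [-3.0, 3.9, 4.2]
0.4 [-2.5, 2.7, 5.3]
0.55 [-2.1, 0.6, 4.0]
0.7 [1.6, -3.2, 0.2]
0.85 [5.4, -3.2, -0.9]
1.0 [9.8, -3.9, -4.7]
1.15 [15.2, -2.9, -7.1]
1.3 [20.7, -0.5, -10.0]
1.45 [25.8, 2.1, -11.5]
1.6 [29.9, 7.4, -13.4]
1.75 [32.4, 14.4, -13.0]
1.9 [34.4, 22.0, -12.4]
2.05 [33.0, 30.4, -8.6]
2.2 [27.5, 38.3, -5.2]
 t 9.68 p [0.6055, -0.1005, 0.0931] w 3.6 F [27.5, 38.3, -5.2]
 t 11.09 p [0.5962, -0.1129, 0.1998] w 45.0 F [-0.2, -0.3, -0.2]
```

Run:
```python
from keep import *
ctrl.goto([.45,-.1,.3],quat(5.5327).tolist())
for n in("top","side"):
    im,d=snap(n,n+"2")
    c=project(n,[[.57,-.18,.05]])[0].astype(int)
    cv2.imwrite(f"pics/{n}2z.png",cv2.resize(cv2.imread(f"pics/{n}2.png")[c[1]-45:c[1]+45,c[0]-60:c[0]+60],None,fx=6,fy=6,interpolation=cv2.INTER_CUBIC))
    W=cloud(n,d); m=(W[...,2]>.112)&(W[...,2]<.135)&(np.hypot(W[...,0]-.57,W[...,1]+.18)<.13)
    P=W[m]; print(n,P.mean(0),len(P)); 
    K=W[(W[...,2]>.078)&(W[...,2]<.098)&(np.hypot(W[...,0]-.57,W[...,1]+.18)<.13)]; mu=K.mean(0); V=np.linalg.svd(K[:,:2]-mu[:2])[2][0]; t=(K[:,:2]-mu[:2])@V
    print(mu.round(4),np.degrees(np.arctan2(V[1],V[0])).round(1),t.min(),t.max(),len(K))
st()
```

```text
top [ 0.58904504 -0.10316545  0.12573637] 14
[ 0.5674 -0.1463  0.0863] 65.4 -0.038799752146649685 0.05308386575852569 121
side [ 0.58773394 -0.10167011  0.12294056] 23
[ 0.5684 -0.1388  0.0889] 64.3 -0.04672159587633814 0.04855024454902881 99
 t 11.93 p [0.4505, -0.1001, 0.2982] w 45.1 F [-0.2, -0.1, -1.2]
```

View pics/top2z.png

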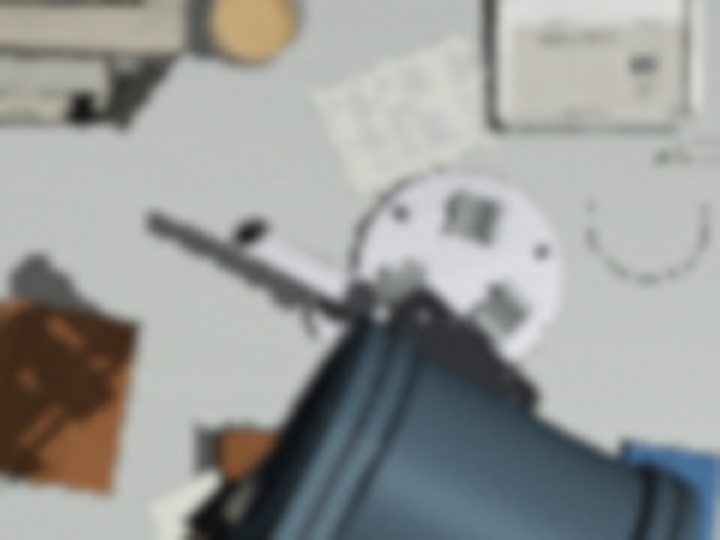

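View pics/side2z.png

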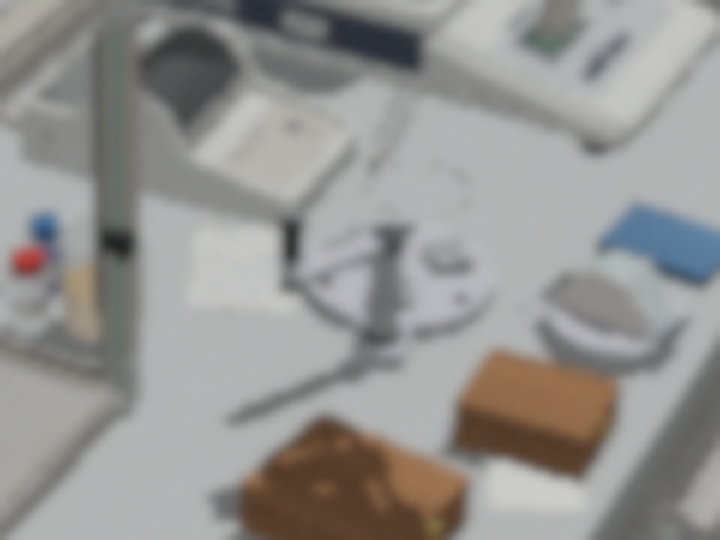

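Run:
```python
from keep import *
P=[.435,-.2598]
a=best_a(np.radians(81.6),[P+[.021],P+[.2]]); print(a)
eoat.gripper_to(openfrac(62))
ctrl.goto(P+[.14],quat(a).tolist()); st()
s=ctrl.servo_line(P+[.022],feed=.12,force_limit=6); st(f"down {s}")
if not s:
    eoat.gripper_to(0.0); st("grip")
    print(np.round(ctrl.get_eef_rot(),3), ctrl.get_q())
    s=ctrl.servo_line(P+[.20],feed=.12); st("up")
```

```text
-1.7174039839624202
 t 13.38 p [0.4355, -0.2597, 0.1407] w 62.2 F [0.1, -0.2, 0.2]
down False t 14.51 p [0.4356, -0.2602, 0.0227] w 61.9 F [0.5, -0.0, -0.5]
grip t 15.13 p [0.4351, -0.2599, 0.0221] w 28.8 F [0.5, -0.5, 1.7]
[-0.462  0.462 -0.535  0.535] [-7.58916454e-01  4.06128137e-01  1.87595734e+00 -1.83874889e-06
  8.59186905e-01  9.58542166e-01]
up t 16.77 p [0.4346, -0.2595, 0.1992] w 28.7 F [-1.3, 0.5, -3.0]
```

Run:
```python
from keep import *
for p in ([.3,.45,.62],[.3,.4,.75],[.3,.45,.7],[.25,.5,.8],[.35,.4,.55]):
    for a in np.radians([0,30,60,90,-30,-60]):
        q=solver.ik(p,quat(a).tolist())
        if q is not None: print(p,round(np.degrees(a)),np.round(q,2)); break
    else: print(p,None)
```

```text
[0.3, 0.45, 0.62] 0 [ 0.78  0.37  0.4  -0.    2.38  0.78]
[0.3, 0.4, 0.75] None
[0.3, 0.45, 0.7] None
[0.25, 0.5, 0.8] None
[0.35, 0.4, 0.55] 0 [ 0.64  0.24  0.77 -0.    2.13  0.64]
```

Run:
```python
from keep import *
p=[.3,.45,.62]; q=quat(np.radians(112-180)).tolist()
print(np.round(solver.ik(p,q),2))
ctrl.goto([.42,-.1,.35],q); ctrl.goto(p,q); st()
im,d=snap("side","side3"); snap("top","top3")
c=project("side",[[.3,.45,.60]])[0].astype(int); print(c)
cv2.imwrite("pics/side3z.png",cv2.resize(im[max(c[1]-50,0):c[1]+50,c[0]-65:c[0]+65,::-1],None,fx=6,fy=6,interpolation=cv2.INTER_CUBIC))
```

```text
[ 0.78  0.37  0.4  -0.    2.38  1.96]
 t 19.88 p [0.3008, 0.4495, 0.6196] w 28.8 F [0.2, -0.1, -3.9]
[349 130]
```

View pics/side3z.png

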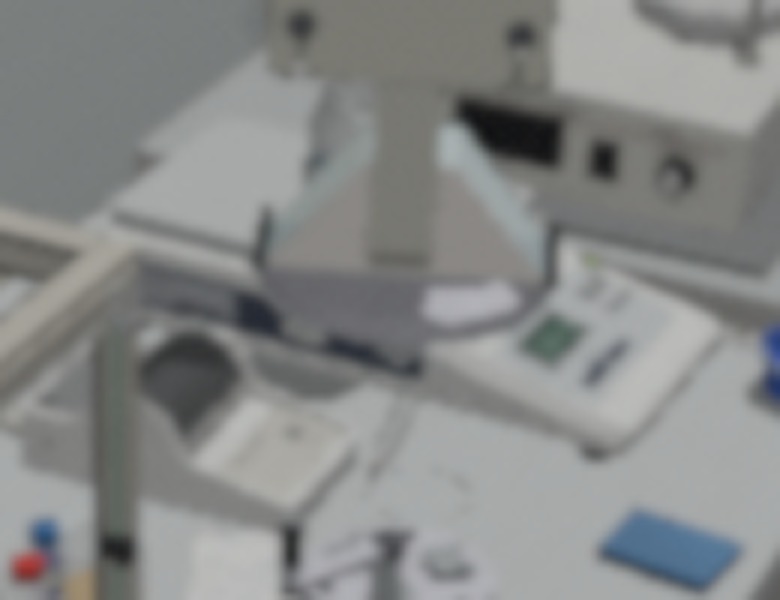

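View pics/top3.png

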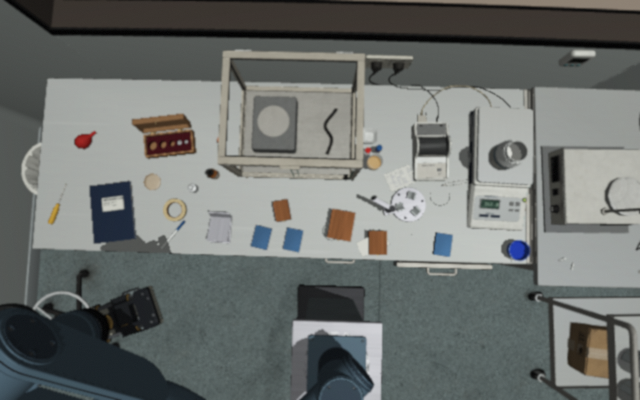

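Run:
```python
from keep import *
W=cloud("side",np.load("pics/side3d.npy"))
o=np.array([.3008,.4495,.6196-.020]) # prism origin (ball bottom)
D=W-o; b=np.radians(112); f=np.array([np.cos(b),np.sin(b)]) # toward camera
l=np.array([f[1],-f[0]]) # right as seen? 
m=(np.linalg.norm(D[...,:2],axis=-1)<.06)&(D[...,2]<.03)&(D[...,2]>-.02)
v,u=np.where(m); print(u.min(),u.max(),v.min(),v.max())
for vv in range(v.min(),v.max()+1):
    print(vv,"".join(("%3d"%(round(D[vv,uu,2]*1000)) if m[vv,uu] else "  .") for uu in range(u.min(),u.max()+1)))
for vv in range(v.max()-6,v.max()+1):
    for uu in range(u.min(),u.max()+1):
        if m[vv,uu] and D[vv,uu,2]<.011: print((uu,vv),"front",round(D[vv,uu,:2]@f*1000),"z",round(D[vv,uu,2]*1000),"lat",round(D[vv,uu,:2]@l*1000),end="; ")
```

```text
325 376 112 140
112   .  .  .  .  .  .  .  . 27  .  .  .  .  .  .  .  .  .  .  .  .  .  .  .  .  .  .  .  .  .  .  .  .  .  .  .  .  .  .  .  .  .  .  .  .  .  .  .  .  .  .  .
113   .  .  .  .  .  .  . 25 29  .  .  .  .  .  .  .  .  .  .  .  .  .  .  .  .  .  .  .  .  .  .  .  .  .  .  .  .  .  .  .  .  .  .  .  .  .  .  .  .  .  .  .
114   .  . 22 21  .  . 26 26  .  .  .  .  .  .  .  .  .  .  .  .  .  .  .  .  .  .  .  .  .  .  .  .  .  .  .  .  .  .  .  .  .  .  .  .  . 30  .  .  .  .  .  .
115   .  . 21 22  . 22 25 27 29  .  .  .  .  .  .  .  .  .  .  .  .  .  .  .  .  .  .  .  .  .  .  .  .  .  .  .  .  .  .  .  .  .  .  .  . 29 27  .  .  .  .  .
116   .  . 22 21 21 23 25 27 30  .  .  .  .  .  .  .  .  .  .  .  .  .  .  .  .  .  .  .  .  .  .  .  .  .  .  .  .  .  .  .  .  .  .  .  . 29 27 25  .  .  .  .
117   . 22 21 21 21 22 25 29  .  .  .  .  .  .  .  .  .  .  .  .  .  .  .  .  .  .  .  .  .  .  .  .  .  .  .  .  .  .  .  .  .  .  .  .  . 29 26 24  .  . 23 21
118   . 22 22 22 22 23 26 29  .  .  .  .  .  .  .  .  .  .  .  .  .  .  .  .  .  .  .  .  .  .  .  .  .  .  .  .  .  .
[... 3943 characters left out ...]
(349, 137) front 41 z 9 lat 0; (350, 137) front 43 z 10 lat -2; (351, 137) front 40 z 9 lat -4; (352, 137) front 41 z 9 lat -6; (353, 137) front 43 z 11 lat -7; (354, 137) front 43 z 11 lat -9; (346, 138) front 39 z 5 lat 5; (347, 138) front 41 z 7 lat 3; (348, 138) front 39 z 6 lat 1; (349, 138) front 43 z 8 lat -1; (350, 138) front 41 z 7 lat -2; (351, 138) front 41 z 7 lat -4; (352, 138) front 40 z 7 lat -6; (353, 138) front 35 z 4 lat -7; (347, 139) front 37 z 3 lat 3; (348, 139) front 38 z 4 lat 1; (349, 139) front 40 z 5 lat -1; (350, 139) front 42 z 6 lat -2; (351, 139) front 38 z 4 lat -4; (352, 139) front 36 z 3 lat -6; (349, 140) front 38 z 1 lat -1; (350, 140) front 37 z 1 lat -2;
```

```bash
sed 's/top0d/top3d/;s/side0d/side2d/' bp.py > bp3.py; python3 bp3.py | tail -22
python3 - <<'E'
from look import *
im=cv2.imread("pics/top3.png"); c=project("top",[[.576,-.2442,.02]])[0]; u,v=c.round().astype(int); print(c)
S=16
z=cv2.resize(im[v-20:v+21,u-24:u+25],None,fx=S,fy=S,interpolation=cv2.INTER_CUBIC)
def pt(P): return tuple(int(round(t)) for t in ((project("top",[P])[0]-[u-24,v-20]+.5)*S-.5))
C=np.array([.576,-.2442])
for yw,col in((16,(0,0,255)),):
    an=np.linspace(0,2*np.pi,60)
    cv2.polylines(z,[np.array([pt([*(C+.062*np.array([np.cos(t),np.sin(t)])),.012]) for t in an])],True,col,1)
    for b in(90,210,330):
        d=np.array([np.cos(np.radians(yw+b)),np.sin(np.radians(yw+b))]); cv2.line(z,pt([*(C+.021*d),.023]),pt([*(C+.047*d),.023]),col,1)
cv2.imwrite("pics/mount3.png",z)
E
```

```text
top (0.4, -0.2) 54 -0.88; top (0.5, -0.33) 53 -0.7; top (0.36, 0.08) 0 None; top (0.6, 0.1) 53 0.98; top (0.5, 0.33) 54 -0.52; top (0.45, -0.3) 56 -0.54; top (0.62, -0.3) 50 0.76; 
side (0.4, -0.2) 47 -810.57; side (0.5, -0.33) 45 -599.45; side (0.36, 0.08) 46 -816.12; side (0.6, 0.1) 37 2.39; side (0.5, 0.33) 78 1.63; side (0.45, -0.3) 44 -807.71; side (0.62, -0.3) 8 4.84; 
top mount disc [ 0.5762 -0.2437] 49.9 1280
[408.82342587 203.77110357]bp3.py:19: RuntimeWarning: Mean of empty slice.
  H=w[(np.hypot(w[...,0]-c0[0],w[...,1]-c0[1])<0.03)&(w[...,2]>.112)&(w[...,2]<.135)]; print(" knob",H[:,:2].mean(0).round(4),((H[:,:2].max(0)+H[:,:2].min(0))/2).round(4),len(H))
  ret = um.true_divide(
Traceback (most recent call last):
  File "bp3.py", line 19, in <module>
    H=w[(np.hypot(w[...,0]-c0[0],w[...,1]-c0[1])<0.03)&(w[...,2]>.112)&(w[...,2]<.135)]; print(" knob",H[:,:2].mean(0).round(4),((H[:,:2].max(0)+H[:,:2].min(0))/2).round(4),len(H))
                                                                                                                                  ~~~~~~~~~~~^^^
ValueError: zero-size array to reduction operation maximum which has no identity
```

View pics/mount3.png

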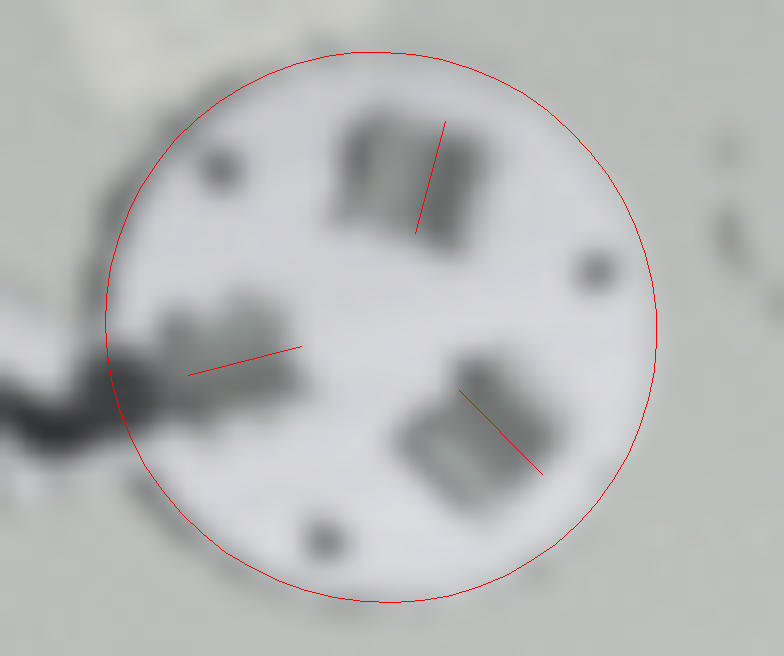

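Run:
```python
from look import *
from scipy.optimize import minimize
A=[]
for n in("top0","top3"):
    W=cloud("top",np.load(f"pics/{n}d.npy")); A.append(W[np.hypot(W[...,0]-.576,W[...,1]+.244)<.058])
A=np.concatenate(A); A=A[A[:,2]<.03]; print(len(A))
B=A[(A[:,2]>.0180)]
for a0 in(107,227,347):
    d=np.array([np.cos(np.radians(a0)),np.sin(np.radians(a0))]); C=np.array([.576,-.2439]); rel=B[:,:2]-C
    t=rel@d; s=rel@np.array([-d[1],d[0]]); k=(t>.012)&(t<.055)&(abs(s)<.025)
    print(a0,k.sum(),"t",t[k].mean().round(4),np.percentile(t[k],[3,97]).round(4),"s",s[k].mean().round(4),np.percentile(s[k],[3,97]).round(4))
    kk=(t>.012)&(t<.055)
    rel=A[:,:2]-C;t=rel@d; s=rel@np.array([-d[1],d[0]]);m=(t>.024)&(t<.044)
    bins=np.arange(-.024,.025,.004); print([ (round(1000*A[m&(s>=b)&(s<b+.004),2].mean(),1) if (m&(s>=b)&(s<b+.004)).any() else None) for b in bins])
# template fit: block z 23 where |s|<w/2, 21<t<47 minus vee 18mm wide
def model(p,P):
    z=np.full(len(P),.012)
    for b in(90,210,330):
        a=p[2]+np.radians(b); rel=P[:,:2]-p[:2]; t=rel@[np.cos(a),np.sin(a)]; s=np.abs(rel@[-np.sin(a),np.cos(a)])
        blk=1/(1+np.exp((s-p[3]/2)/.0008))*1/(1+np.exp((.021-t)/.0008))*1/(1+np.exp((t-.047)/.0008))
        z=z+blk*(.011-np.clip(.009-s,0,None))
    return z
f=lambda p: np.sum(np.clip(np.abs(model(p,A)-A[:,2]),0,.008)**2)*1e6
best=min((minimize(f,[.576+dx,-.244+dy,np.radians(y),.026],method="Nelder-Mead",options=dict(maxiter=800,initial_simplex=[[.576+dx,-.244+dy,np.radians(y),.026],[.579+dx,-.244+dy,np.radians(y),.026],[.576+dx,-.241+dy,np.radians(y),.026],[.576+dx,-.244+dy,np.radians(y+4),.026],[.576+dx,-.244+dy,np.radians(y),.03]])) for dx in(-.002,.002) for dy in(-.003,0,.003) for y in(14,19)),key=lambda r:r.fun)
print(best.x,np.degrees(best.x[2]),best.fun, f([.576,-.244,np.radians(16),.026]))
```

```text
1485
107 66 t 0.0346 [0.0224 0.0468] s -0.0003 [-0.0147  0.0131]
[np.float64(11.2), np.float64(11.5), np.float64(19.8), np.float64(22.1), np.float64(19.6), np.float64(14.8), np.float64(17.8), np.float64(20.0), np.float64(22.2), np.float64(16.3), np.float64(12.4), np.float64(10.6), np.float64(11.0)]
227 85 t 0.0332 [0.021  0.0462] s -0.0005 [-0.0155  0.0125]
[np.float64(11.1), np.float64(12.1), np.float64(19.1), np.float64(22.0), np.float64(16.7), np.float64(14.5), np.float64(16.7), np.float64(21.3), np.float64(23.5), np.float64(18.0), np.float64(11.6), np.float64(12.9), np.float64(10.6)]
347 89 t 0.0329 [0.0209 0.0451] s -0.0008 [-0.0143  0.0147]
[np.float64(13.6), np.float64(10.2), np.float64(22.0), np.float64(21.6), np.float64(20.0), np.float64(14.9), np.float64(17.6), np.float64(20.2), np.float64(21.5), np.float64(16.4), np.float64(10.7), np.float64(11.9), np.float64(11.8)]
[ 0.57582792 -0.24393133  0.27741666  0.02806969] 15.894803756615564 15198.341574540405 15672.607153335626
```

```bash
sed -i 's/^C=.*/C=np.array([.5758,-.2439]);yaw=np.radians(15.9);post=C+.075*np.array([np.cos(yaw+np.pi\/2),np.sin(yaw+np.pi\/2)])/' keep.py
python3 - <<'E'
from keep import *
a=yaw-np.pi/2; q=quat(a).tolist(); c=C.tolist()
ctrl.goto([.42,.05,.38],q); ctrl.goto([.43,-.244,.26],q); ctrl.goto(c+[.12],q); st()
s=ctrl.servo_line(c+[.050],feed=.08,force_limit=8); st(f"{s}")
if not s:
    s=ctrl.servo_line(c+[.0395],feed=.03,force_limit=6); st(f"{s}")
E
```

```text
t 23.77 p [0.576, -0.2436, 0.1211] w 28.9 F [1.2, 0.6, -3.6]
False t 24.8 p [0.5763, -0.2442, 0.0505] w 28.6 F [-0.2, 0.0, -2.7]
False t 25.3 p [0.5759, -0.244, 0.0395] w 29.0 F [0.2, -0.7, -2.8]
```

Run:
```python
from keep import *
c=C.tolist()
s=ctrl.servo_line(c+[.0385],feed=.02,force_limit=4); st(f"{s}")
eoat.gripper_to(openfrac(48)); st("open")
ctrl.servo_line(c+[.16],feed=.15); st()
ctrl.goto([.42,-.15,.3],quat(yaw-np.pi/2).tolist()) 
ctrl.goto([.35,.12,.35],quat(yaw-np.pi/2).tolist()) 
im,d=snap("top","top4"); im2,d2=snap("side","side4")
W=cloud("top",d)
A=W[np.hypot(W[...,0]-C[0],W[...,1]-C[1])<.06]
G=A[(A[:,2]>.060)&(A[:,2]<.08)]; print("top face",G.mean(0).round(4),len(G), "rel",(G[:,:2].mean(0)-C).round(4))
X=np.c_[G[:,:2]-G[:,:2].mean(0),np.ones(len(G))]; print("plane tilt",np.linalg.lstsq(X,G[:,2],rcond=None)[0].round(3))
Pn=A[(A[:,2]>.028)&(A[:,2]<.042)]; print("plate z",np.median(Pn[:,2]),len(Pn)); X=np.c_[Pn[:,:2]-C,np.ones(len(Pn))]; print(np.linalg.lstsq(X,Pn[:,2],rcond=None)[0].round(4))
K=W[(W[...,2]>.112)&(W[...,2]<.135)&(np.hypot(W[...,0]-.588,W[...,1]+.1025)<.03)]; print("knob",K.mean(0).round(4),len(K)); st()
c=project("top",[[.576,-.2,.05]])[0].astype(int)
cv2.imwrite("pics/top4z.png",cv2.resize(im[c[1]-30:c[1]+30,c[0]-40:c[0]+40,::-1],None,fx=9,fy=9,interpolation=cv2.INTER_CUBIC))
c=project("side",[[.576,-.2,.05]])[0].astype(int)
cv2.imwrite("pics/side4z.png",cv2.resize(im2[c[1]-30:c[1]+30,c[0]-40:c[0]+40,::-1],None,fx=9,fy=9,interpolation=cv2.INTER_CUBIC))
```

```text
False t 25.55 p [0.576, -0.2442, 0.0391] w 29.1 F [-1.4, -0.1, 2.0]
open t 26.11 p [0.5758, -0.2439, 0.0384] w 48.2 F [-0.2, -0.4, -0.6]
 t 27.07 p [0.5752, -0.2435, 0.159] w 48.3 F [0.5, -0.9, -1.1]
top face [ 0.576  -0.2431  0.0666] 102 rel [0.0002 0.0008]
plane tilt [0.019 0.008 0.067]
plate z 0.03447662623515302 291
[-0.0087 -0.0016  0.0348]
knob [ 0.589  -0.1031  0.1264] 14
 t 29.18 p [0.3506, 0.1191, 0.3494] w 48.0 F [-0.7, -0.6, 0.1]
```

View pics/top4z.png

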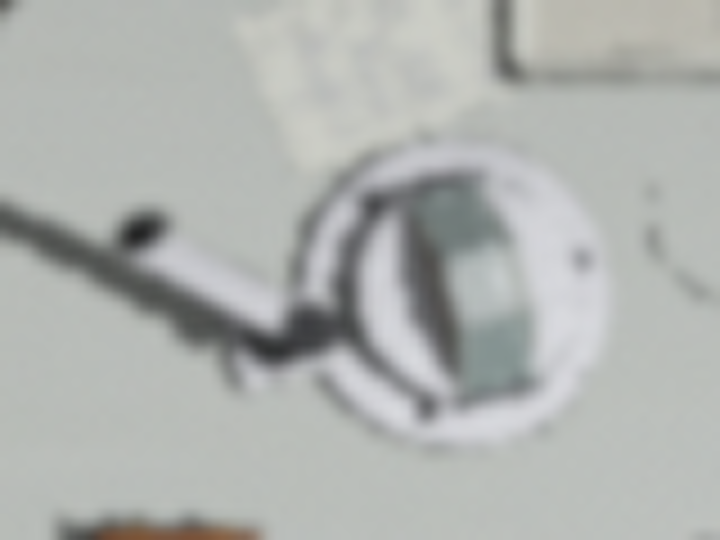

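View pics/side4z.png

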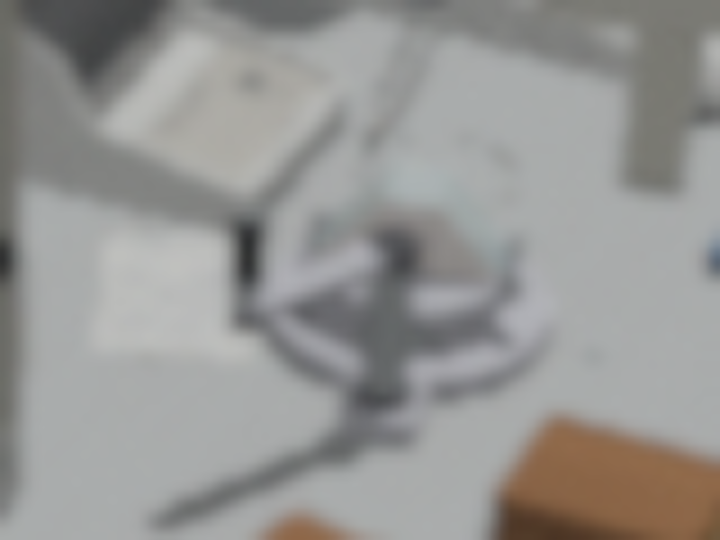

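```bash
cat > sw.py <<'E'
from keep import *
ths=np.linspace(2.4,0,17)
ja=lambda t: yaw+t-np.radians(20)*np.sin(np.pi*t/2.4)+OFF
for OFF in(0,np.pi,-np.pi):
    qs=[solver.ik(kp(t,.092),quat(ja(t)).tolist()) for t in ths]
    if all(q is not None for q in qs): print(OFF,qs[0][5].round(2),qs[-1][5].round(2));
E
python3 sw.py
```

```text
0 -3.04 -0.86
3.141592653589793 0.1 2.29
-3.141592653589793 0.1 2.29
```

```bash
cat > sw2.py <<'E'
from keep import *
ths=np.linspace(2.4,0,17); OFF=np.pi
ja=lambda t: yaw+t-np.radians(20)*np.sin(np.pi*t/2.4)+OFF
eoat.gripper_to(openfrac(40))
ctrl.goto(kp(2.4,.19),quat(ja(2.4)).tolist())
s=ctrl.servo_line(kp(2.4,.092),feed=.12,force_limit=8); st(f"down {s}")
assert not s
eoat.gripper_to(openfrac(25))
for t in ths[1:]:
    s=ctrl.servo_line(kp(t,.092),quat(ja(t)).tolist(),feed=.08,force_limit=15)
    if s: st(f"STOP {t}"); raise SystemExit
st("at 0")
eoat.gripper_to(0.0); st("pinch")
E
python3 sw2.py
```

```text
down False t 31.92 p [0.5895, -0.1048, 0.0929] w 40.1 F [-0.5, -0.3, 0.3]
at 0 t 37.49 p [0.5758, -0.2436, 0.092] w 25.5 F [0.5, -0.5, -0.6]
pinch t 37.85 p [0.5762, -0.2439, 0.0921] w 13.4 F [2.1, -0.7, 0.4]
```

Run:
```python
from keep import *
eoat.gripper_to(openfrac(40))
ctrl.servo_line(kp(0,.2),feed=.25)
ctrl.goto([.36,-.2,.35],quat(np.radians(90)).tolist()); st()
im,d=snap("top","top5"); im2,d2=snap("side","side5")
W=cloud("top",d)
K=W[(W[...,2]>.112)&(W[...,2]<.135)&(np.hypot(W[...,0]-C[0],W[...,1]-C[1])<.04)]; print("knob",K.mean(0).round(4),len(K))
np.set_printoptions(linewidth=250)
from scipy.optimize import minimize
for nm,w in(("top",W),("top0",cloud("top",np.load("pics/top0d.npy"))),("side",cloud("side",d2))):
    P=w[(np.hypot(w[...,0]-.476,w[...,1]-.434)<.085)&(w[...,2]>.009)&(w[...,2]<.075)]
    # ransac plane with slope ~20deg
    rng=np.random.default_rng(0); best=(0,None)
    for _ in range(2000):
        t=P[rng.choice(len(P),3,False)]; n=np.cross(t[1]-t[0],t[2]-t[0]); 
        if np.linalg.norm(n)<1e-6: continue
        n/=np.linalg.norm(n); n*=np.sign(n[2]); 
        if not .9<n[2]<.97: continue
        k=(abs((P-t[0])@n)<.004).sum()
        if k>best[0]: best=(k,n,t[0])
    k,n,p0=best; inl=P[abs((P-p0)@n)<.005]; mu=inl.mean(0); n=np.linalg.svd(inl-mu)[2][2]; n*=np.sign(n[2])
    print(nm,len(P),k,"mu",mu.round(4),"slope",np.degrees(np.arccos(n[2])).round(1),"up-slope dir yaw",np.degrees(np.arctan2(-n[1],-n[0])).round(1))
    hi=P[(P-mu)@n>.008]; print(" wall pts",len(hi),hi.mean(0).round(4)); V=np.linalg.svd(hi[:,:2]-hi[:,:2].mean(0))[2][0]; print(" wall dir",np.degrees(np.arctan2(V[1],V[0])).round(1))
```

```text
t 42.92 p [0.36, -0.2, 0.3499] w 40.3 F [-0.5, -0.1, -0.1]
knob [ 0.5771 -0.2411  0.125 ] 18
top 607 413 mu [0.4688 0.43   0.0332] slope 19.1 up-slope dir yaw 177.6
 wall pts 88 [0.5203 0.4282 0.0429]
 wall dir -91.3
top0 614 432 mu [0.4685 0.43   0.0333] slope 19.6 up-slope dir yaw 179.6
 wall pts 85 [0.5211 0.4292 0.0434]
 wall dir -90.9
side 1141 617 mu [0.4662 0.4326 0.0355] slope 19.4 up-slope dir yaw 179.7
 wall pts 214 [0.5166 0.4307 0.0431]
 wall dir 87.8
```

Run:
```python
from look import *
from scipy.optimize import minimize
A=[]
for n in("top0","top3","top4","top5"):
    W=cloud("top",np.load(f"pics/{n}d.npy")); A.append(W[np.hypot(W[...,0]-.476,W[...,1]-.434)<.10])
A=np.concatenate(A); A=A[~np.isnan(A[:,0])]
c20,s20,t20=np.cos(np.radians(20)),np.sin(np.radians(20)),np.tan(np.radians(20))
def model(p):
    # p: ox,oy,yaw (up-slope dir), returns predicted z for area
    u=np.array([np.cos(p[2]),np.sin(p[2])]); v=np.array([-u[1],u[0]]); r=A[:,:2]-p[:2]; s=r@u; l=np.abs(r@v)
    sg=lambda x: 1/(1+np.exp(-x/.001))
    ins=sg(.037-l)*sg(.090*c20-s)
    wall=sg(s+.036*s20+p[3])
    return ins, s
def f(p):
    ins,s=model(p)
    z=.018+s*t20
    pred=np.where(s>0.003,ins*z,np.nan)
    e=np.clip(np.abs(pred-A[:,2]),0,.012); k=~np.isnan(e); 
    return (e[k]**2).sum()*1e6
best=None
for ox in(.505,.511,.516):
  for oy in(.425,.43,.436):
    for y in(174,180,184):
      x0=[ox,oy,np.radians(y),.004]
      r=minimize(f,x0,method="Nelder-Mead",options=dict(maxiter=600,initial_simplex=[x0,[ox+.004,oy,x0[2],.004],[ox,oy+.004,x0[2],.004],[ox,oy,x0[2]+.07,.004],[ox,oy,x0[2],.006]]))
      if best is None or r.fun<best.fun: best=r
p=best.x; print(p.round(4),np.degrees(p[2]).round(2),best.fun,len(A))
u=np.array([np.cos(p[2]),np.sin(p[2])]); v=np.array([-u[1],u[0]]); r=A[:,:2]-p[:2]; s=r@u; l=r@v
H=(A[:,2]-(.018+s*t20))
for b in np.arange(-.03,.1,.005):
    k=(s>=b)&(s<b+.005)&(abs(l)<.03); print(round(b*1000),(np.median(A[k,2])*1000).round(1),end=" | ")
print()
for b in np.arange(-.05,.05,.004):
    k=(l>=b)&(l<b+.004)&(s>.02)&(s<.075); print(round(b*1000),(np.median(H[k])*1000).round(1),end=" | ")
```

```text
[0.508  0.4326 3.0813 0.0104] 176.55 95832.94401266132 9453
-30 -0.6 | -25 0.3 | -20 50.0 | -15 44.0 | -10 30.1 | -5 19.0 | 0 19.5 | 5 21.3 | 10 22.8 | 15 25.7 | 20 26.7 | 25 29.0 | 30 30.9 | 35 32.1 | 40 34.7 | 45 36.5 | 50 37.6 | 55 40.0 | 60 41.7 | 65 43.1 | 70 44.5 | 75 47.2 | 80 48.0 | 85 6.9 | 90 -0.1 | 95 0.2 | 
-50 -36.0 | -46 -35.4 | -42 -29.6 | -38 nan | -34 -2.3 | -30 0.9 | -26 0.3 | -22 0.0 | -18 0.1 | -14 0.1 | -10 0.5 | -6 0.2 | -2 1.3 | 2 1.0 | 6 0.9 | 10 1.4 | 14 1.3 | 18 1.0 | 22 0.9 | 26 1.5 | 30 1.4 | 34 -2.7 | 38 -26.9 | 42 -36.1 | 46 -36.3 |
  return _methods._mean(a, axis=axis, dtype=dtype,
  ret = ret.dtype.type(ret / rcount)
```

Run:
```python
from look import *
from scipy.optimize import minimize
A=[]
for n in("top0","top3","top4","top5"):
    W=cloud("top",np.load(f"pics/{n}d.npy")); A.append(W[np.hypot(W[...,0]-.476,W[...,1]-.434)<.12])
A=np.concatenate(A); A=A[~np.isnan(A[:,0])]
xs=A[:,0]; 
L=[]
for x0 in np.arange(.435,.505,.005):
    k=(xs>=x0)&(xs<x0+.005); y=A[k,1]; inn=A[k,2]>.012
    # step edges: count-based optimum thresholds
    g=np.arange(.38,.48,.0005)
    lo=min(g[g<.43],key=lambda t:(inn&(y<t)).sum()+(~inn&(y>t)&(y<.43)).sum()); hi=min(g[g>.43],key=lambda t:(inn&(y>t)).sum()+(~inn&(y<t)&(y>.43)).sum())
    L.append((x0+.0025,lo,hi)); 
L=np.array(L); print(L.round(4).tolist())
for j in(1,2): print(np.degrees(np.arctan(np.polyfit(L[:,0],L[:,j],1)[0])).round(2))
T=[]
for y0 in np.arange(.402,.462,.004):
    k=(A[:,1]>=y0)&(A[:,1]<y0+.004); x=A[k,0]; inn=A[k,2]>.025; g=np.arange(.40,.45,.0005)
    T.append((y0+.002,min(g,key=lambda t:(inn&(x<t)).sum()+(~inn&(x>t)&(x<.46)).sum())))
    # wall top face: z>.045 & x>.5
T=np.array(T); print("top edge",T.round(4).tolist(),np.polyfit(T[:,0],T[:,1],1),np.degrees(np.arctan(np.polyfit(T[:,0],T[:,1],1)[0])))
k=(A[:,2]>.040)&(A[:,0]>.505)&(A[:,2]<.07); b=np.polyfit(A[k,1],A[k,0],1); print("wall top",b,np.degrees(np.arctan(b[0])),np.median(A[k,0]),A[k,0].min(),A[k,0].max(),k.sum())
im=cv2.imread("pics/top5.png"); c=project("top",[[.47,.432,.03]])[0].astype(int)
cv2.imwrite("pics/shelf5.png",cv2.resize(im[c[1]-22:c[1]+22,c[0]-22:c[0]+22],None,fx=13,fy=13,interpolation=cv2.INTER_CUBIC))
```

```text
[[0.4375, 0.3955, 0.468], [0.4425, 0.399, 0.467], [0.4475, 0.397, 0.4665], [0.4525, 0.398, 0.4665], [0.4575, 0.3985, 0.464], [0.4625, 0.396, 0.4655], [0.4675, 0.3955, 0.465], [0.4725, 0.3965, 0.466], [0.4775, 0.394, 0.466], [0.4825, 0.396, 0.4645], [0.4875, 0.396, 0.464], [0.4925, 0.396, 0.4655], [0.4975, 0.3965, 0.4635], [0.5025, 0.393, 0.4635], [0.5075, 0.394, 0.465]]
-2.7
-2.54
top edge [[0.404, 0.4245], [0.408, 0.4205], [0.412, 0.4205], [0.416, 0.42], [0.42, 0.42], [0.424, 0.42], [0.428, 0.42], [0.432, 0.4235], [0.436, 0.423], [0.44, 0.423], [0.444, 0.423], [0.448, 0.423], [0.452, 0.4225], [0.456, 0.4225], [0.46, 0.4225]] [0.03392857 0.40724286] 1.9432185325039322
wall top [0.03451255 0.50865927] 1.97663905708695 0.5230197857311826 0.5160151466195098 0.528952430077323 226
```

View pics/shelf5.png

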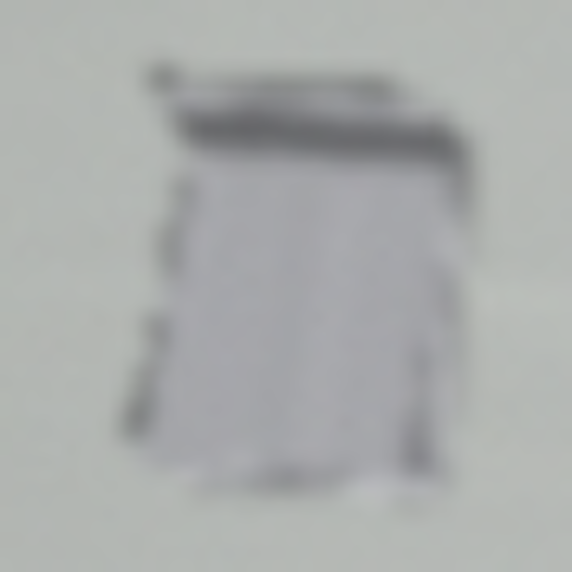

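```bash
cat > tl.py <<'E'
from fit import *
from scipy.optimize import minimize
def dfit(W,kind,x,y,yaw,z0=0):
    L,Wd,H=np.array(DIM[kind])/1000; A=W[np.hypot(W[...,0]-x,W[...,1]-y)<np.hypot(L,Wd)/2+.012]
    inn=(A[:,2]>z0+H/2)&(A[:,2]<z0+H+.02); sg=lambda t:1/(1+np.exp(-np.clip(t/.001,-50,50)))
    def f(p):
        c,s=np.cos(p[2]),np.sin(p[2]); r=A[:,:2]-p[:2]; a=np.abs(r@[c,s]); b=np.abs(r@[-s,c])
        return ((sg(L/2-a)*sg(Wd/2-b)-inn)**2).sum()
    b=min((minimize(f,[x+dx,y+dy,yaw+t],method="Nelder-Mead",options=dict(initial_simplex=[[x+dx,y+dy,yaw+t],[x+dx+.004,y+dy,yaw+t],[x+dx,y+dy+.004,yaw+t],[x+dx,y+dy,yaw+t+.1]])) for dx in(-.003,.003) for dy in(-.003,.003) for t in(-.08,.08)),key=lambda r:r.fun)
    return b.x,b.fun,inn.sum()
E
python3 - <<'E'
from tl import *
im=cv2.imread("pics/top5.png")[:,:,::-1]; W=cloud("top",np.load("pics/top5d.npy"))
for k,x,y,t in(("tile",.442,.2823,-.216),("tile",.4368,.1679,-.169),("tile",.435,-.3705,-.124),("large",.4944,-.0021,-.15),("medium",.4362,-.134,.02),("small",.5402,.2115,.23)):
    p,c=fitbox({"top":im},k,x,y,t); d=dfit(W,k,*p); print(k,"rgb",p.round(4),round(c,3),"depth",d[0].round(4),round(d[1],1),d[2])
# kinematics
from rob import *
Q=[];Y=[]
for r in(.4,.5,.6,.7):
    for z in(.05,.2,.4):
        q=solver.ik([r,0.,z],quat(np.pi/2).tolist())
        if q is not None: Q.append(q);Y.append((r,z))
Q=np.array(Q);Y=np.array(Y); s=Q[:,1]+Q[:,2]
M=np.c_[np.sin(Q[:,1]),np.sin(s),np.ones(len(s))];N=np.c_[np.cos(Q[:,1]),np.cos(s),np.ones(len(s))]
print(np.linalg.lstsq(M,Y[:,0],rcond=None)[0].round(4),np.linalg.lstsq(N,Y[:,1],rcond=None)[0].round(4),Q[0].round(2))
E
```

```text
tile rgb [ 0.4421  0.2822 -0.2062] 0.018 depth [ 0.442   0.2839 -0.2093] 53.4 384
tile rgb [ 0.4373  0.168  -0.1923] 0.038 depth [ 0.4375  0.1694 -0.1758] 45.3 371
tile rgb [ 0.4348 -0.3705 -0.116 ] 0.022 depth [ 0.4354 -0.3701 -0.1218] 49.7 384
large rgb [ 0.4958 -0.0028 -0.1325] 0.048 depth [ 0.4952 -0.0015 -0.1477] 11.0 713
medium rgb [ 0.4374 -0.1347  0.0375] 0.06 depth [ 0.4414 -0.1289 -0.3746] 123.0 458
small rgb [0.5403 0.2113 0.2236] 0.018 depth [0.5411 0.2118 0.2277] 11.4 323
[ 0.5177  0.605  -0.1599] [ 0.5372  0.4148 -0.2054] [-0.28  0.2   2.1  -0.    0.84 -1.85]
```

```bash
cat > shelf.py <<'E'
from rob import *
S0=np.array([.508,.4315,.018]); SY=np.radians(177.3); TH=np.radians(20)
c,s=np.cos(SY),np.sin(SY)
X=np.array([c*np.cos(TH),s*np.cos(TH),np.sin(TH)]); Z=np.array([-c*np.sin(TH),-s*np.sin(TH),np.cos(TH)]); Y=np.cross(Z,X)
def sp(x,y,z): return (S0+X*x+Y*y+Z*z).tolist()
def sq(sign=1):
    xt=sign*Y; yt=-Z; M=np.c_[xt,yt,np.cross(xt,yt)]; q=R.from_matrix(M).as_quat(); return q[[3,0,1,2]].tolist()
E
python3 - <<'E'
from shelf import *
print(X.round(3),Y.round(3),Z.round(3))
for sg in(1,-1):
    for p in((.05,0,.1),(.05,0,.04),(.04,0,.002),(.04,0,.022)):
        q=solver.ik(sp(*p),sq(sg)); print(sg,p,None if q is None else np.round(q,2))
for p,a in(((.442,.2835),-.208),((.4375,.169),-.18),((.4352,-.3702),-.12)):
    aa=best_a(a+np.pi/2,[list(p)+[.003],list(p)+[.15]]); print(p,aa,np.round(solver.ik(list(p)+[.003],quat(aa).tolist()),2))
E
```

```text
[-0.939  0.044  0.342] [-0.047 -0.999  0.   ] [ 0.342 -0.016  0.94 ]
1 (0.05, 0, 0.1) [0.45 0.7  1.1  0.17 1.65 2.06]
1 (0.05, 0, 0.04) [0.47 0.72 1.22 0.17 1.52 2.05]
1 (0.04, 0, 0.002) [0.47 0.75 1.26 0.17 1.44 2.04]
1 (0.04, 0, 0.022) [0.47 0.74 1.22 0.17 1.49 2.04]
-1 (0.05, 0, 0.1) [ 0.45  0.7   1.1   0.17  1.65 -1.08]
-1 (0.05, 0, 0.04) [ 0.47  0.72  1.22  0.17  1.52 -1.09]
-1 (0.04, 0, 0.002) [ 0.47  0.75  1.26  0.17  1.44 -1.1 ]
-1 (0.04, 0, 0.022) [ 0.47  0.74  1.22  0.17  1.49 -1.1 ]
(0.442, 0.2835) 1.3627963267948966 [ 0.36  0.46  1.84 -0.    0.84 -1.01]
(0.4375, 0.169) 1.3907963267948966 [ 0.13  0.39  1.98 -0.    0.77 -1.26]
(0.4352, -0.3702) -1.6907963267948967 [-0.9   0.52  1.73 -0.    0.89  0.79]
```

Run:
```python
from shelf import *
from scipy.optimize import least_squares
Q=[];P=[];RR=[]
rng=np.random.default_rng(1)
for _ in range(60):
    p=[rng.uniform(.35,.65),rng.uniform(-.4,.4),rng.uniform(.05,.4)]; a=rng.uniform(-1,1); ax=rng.normal(size=3);ax/=np.linalg.norm(ax); q=quat(a,ax,rng.uniform(0,.4))
    j=solver.ik(p,q.tolist())
    if j is not None: Q.append(j);P.append(p);RR.append(R.from_quat(np.array(q)[[1,2,3,0]]).as_matrix())
Q=np.array(Q);P=np.array(P);RR=np.array(RR)
def fk(j,v):
    h,r0,a,e,b,l4,d5,l5,d6=v
    Rz=lambda t:R.from_euler('z',t).as_matrix(); Ry=lambda t:R.from_euler('y',t).as_matrix()
    B=Rz(j[0]); pts=[]
    p=B@np.array([r0,0,h]); pts.append(p); M=B@Ry(j[1]); p=p+M@np.array([0,0,a]); pts.append(p)
    M=M@Ry(j[2]); p=p+M@np.array([e,0,b]); pts.append(p)
    return p,M,pts
# tool axis -> wrist centre (before lateral offset): look at relation in frame after J3
T=[]
for j,p,r in zip(Q,P,RR):
    M=R.from_euler('z',j[0]).as_matrix()@R.from_euler('y',j[1]+j[2]).as_matrix(); T.append(M.T@r)
T=np.array(T)
# tool y axis in frame vs q4,q5
for k in range(4): print(Q[k].round(2),T[k][:,1].round(3))
```

```text
[ 0.35  0.47  1.54  0.16  1.15 -0.53] [0.9   0.144 0.412]
[-0.75  0.31  1.25 -0.09  1.46 -0.73] [ 0.99  -0.092  0.108]
[-0.53  0.03  2.07  0.07  0.98 -0.48] [0.827 0.056 0.559]
[0.09 0.47 1.18 0.02 1.52 0.29] [0.998 0.024 0.05 ]
```

```bash
cat > kin.py <<'E'
import numpy as np
from scipy.spatial.transform import Rotation as R
def basis(j):
    B=R.from_euler('z',j[0]).as_matrix(); A=B@R.from_euler('y',j[1]).as_matrix(); M=A@R.from_euler('y',j[2]).as_matrix(); M4=M@R.from_euler('z',j[3]).as_matrix(); M5=M4@R.from_euler('y',j[4]).as_matrix()
    return B,A,M,M4,M5
E
python3 - <<'E'
from shelf import *; from kin import *
rng=np.random.default_rng(1); rows=[];rhs=[]
for _ in range(80):
    p=[rng.uniform(.35,.65),rng.uniform(-.4,.4),rng.uniform(.05,.4)]; a=rng.uniform(-1,1); ax=rng.normal(size=3);ax/=np.linalg.norm(ax); q=quat(a,ax,rng.uniform(0,.4))
    j=solver.ik(p,q.tolist())
    if j is None: continue
    B,A,M,M4,M5=basis(j)
    rows.append(np.c_[B[:,[0,2]],A[:,[0,2]],M[:,[0,1,2]],M4[:,[0,1]],M5[:,[0,2]]]); rhs.append(p)
Mx=np.concatenate(rows);b=np.concatenate(rhs); sol,res,rk,sv=np.linalg.lstsq(Mx,b,rcond=None); print(rk,sol.round(4),np.abs(Mx@sol-b).max())
print("B x,z | A x,z | M x,y,z | M4 x,y | M5 x,z")
for nm,j in(("shelf low",solver.ik(sp(.04,0,.002),sq(-1))),("hover",solver.ik(sp(.05,0,.1),sq(-1)))):
    B,A,M,M4,M5=basis(j); o=B[:,[0,2]]@sol[:2]; e=o+A[:,[0,2]]@sol[2:4]; w=e+M[:,[0,1,2]]@sol[4:7]+M4[:,[0,1]]@sol[7:9]; t=w+M5[:,[0,2]]@sol[9:]
    print(nm,"shoulder",o.round(3),"elbow",e.round(3),"wrist",w.round(3),"tcp",t.round(3),"forearm dir",M[:,2].round(3))
E
```

```text
11 [ 0.      0.2217  0.      0.5344  0.0602  0.1108  0.4259 -0.      0.
  0.      0.3669] 7.216449660063518e-16
B x,z | A x,z | M x,y,z | M4 x,y | M5 x,z
shelf low shoulder [0.    0.    0.222] elbow [0.325 0.165 0.612] wrist [0.596 0.427 0.378] tcp [0.471 0.433 0.034] forearm dir [ 0.808  0.411 -0.422]
hover shoulder [0.    0.    0.222] elbow [0.309 0.151 0.631] wrist [0.621 0.426 0.474] tcp [0.495 0.432 0.129] forearm dir [ 0.874  0.427 -0.231]
```

```bash
cat > tile.py <<'E'
from shelf import *
def pick(x,y,yaw):
    a=best_a(yaw+np.pi/2,[[x,y,.003],[x,y,.15]])
    # keep the turn consistent: tool x at shelf is sq(-1) -> +Y world-ish
    if np.sin(a)<0: a=a+np.pi
    if solver.ik([x,y,.003],quat(a).tolist()) is None: a=a-np.pi
    q=quat(a).tolist()
    eoat.gripper_to(openfrac(76))
    ctrl.goto([x,y,.12],q)
    s=ctrl.servo_line([x,y,.0035],feed=.10,force_limit=6); st(f"down {s} a={a:.2f}")
    if s: return False
    eoat.gripper_to(0.0); st("grip")
    ctrl.servo_line([x,y,.16],feed=.15); st("up"); return ctrl.get_width()*93>50
E
python3 - <<'E'
from tile import *
ctrl.goto([.40,.1,.3],quat(1.36).tolist())
print(pick(.442,.2835,-.208))
h=sp(.055,0,.09); print(solver.ik(h,sq(-1))[5].round(2))
ctrl.goto(h,sq(-1)); st()
snap("side","side6"); snap("top","top6")
E
```

```text
down False a=1.36 t 47.3 p [0.4425, 0.2837, 0.0041] w 76.2 F [1.1, -0.6, 0.3]
grip t 47.73 p [0.4422, 0.2835, 0.0039] w 59.4 F [0.2, -0.8, 3.2]
up t 48.92 p [0.4413, 0.2832, 0.159] w 59.4 F [0.2, 0.1, -1.5]
True
-1.08
 t 49.61 p [0.4865, 0.4317, 0.1199] w 59.6 F [-0.9, -0.4, -0.5]
```

View pics/side6.png

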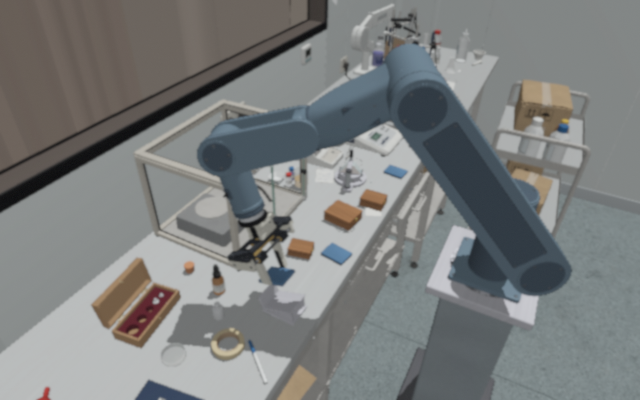

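View pics/top6.png

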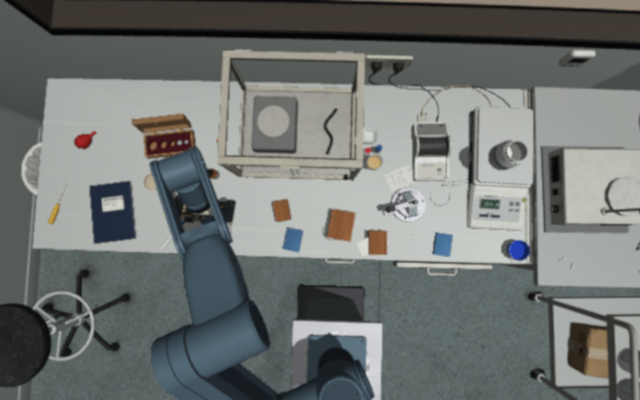

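```bash
cat >> tile.py <<'E'
def tox(p): d=np.array(p)-S0; return (d@X).round(4),(d@Y).round(4),(d@Z).round(4)
def place(k,dx=0.0,dy=0.0,gz=.0037):
    z0=.010*k
    ctrl.servo_line(sp(.050+dx,dy,z0+.03+gz),sq(-1),feed=.12,force_limit=10)
    s=ctrl.servo_line(sp(.048+dx,dy,z0+.003+gz),feed=.06,force_limit=5); st(f"near {s}"); print(tox(ctrl.get_position()))
    s=ctrl.servo_line(sp(.028+dx,dy,z0+.003+gz),feed=.02,force_limit=6); st(f"slide {s}"); p=tox(ctrl.get_position()); print(p)
    s2=ctrl.servo_line(sp(p[0],dy,z0-.004+gz),feed=.02,force_limit=5); st(f"lower {s2}"); print(tox(ctrl.get_position()))
    return s,s2
def release():
    p=np.array(ctrl.get_position()); eoat.gripper_to(openfrac(74)); st("rel")
    ctrl.servo_line((p+Z*.10).tolist(),feed=.2)
E
python3 - <<'E'
from tile import *
print(place(0))
E
```

```text
near False t 50.93 p [0.4651, 0.4335, 0.0404] w 59.5 F [-0.1, -0.0, -1.2]
(np.float64(0.0481), np.float64(0.0), np.float64(0.0064))
slide True t 51.55 p [0.474, 0.4327, 0.0364] w 59.6 F [-0.7, 0.7, -1.1]
(np.float64(0.0382), np.float64(0.0004), np.float64(0.0057))
lower True t 51.76 p [0.4736, 0.4328, 0.035] w 59.4 F [1.2, -0.1, 4.1]
(np.float64(0.0382), np.float64(0.0004), np.float64(0.0042))
(True, True)
```

```bash
cat > chk.py <<'E'
from tile import *
def look(tag,far=True):
    if far: ctrl.goto([.40,.05,.33],quat(1.4).tolist())
    im,d=snap("top",tag); im2,d2=snap("side",tag+"s"); st()
    for n,I in(("top",im),("side",im2)):
        c=project(n,[[.47,.432,.04]])[0].astype(int); h=24 if n=="top" else 30
        cv2.imwrite(f"pics/{tag}{n}z.png",cv2.resize(I[c[1]-h:c[1]+h,c[0]-h:c[0]+h,::-1],None,fx=11,fy=11,interpolation=cv2.INTER_CUBIC))
    return im,d,im2,d2
def bluefit(im,d,k,n="top"):
    W=cloud(n,d); f=im.astype(float); m=((f[...,2]-f[...,0])>0.18*(f.sum(-1)/3+1))&(np.hypot(W[...,0]-.47,W[...,1]-.432)<.08)
    rel=W-S0; P=np.stack([rel@X,rel@Y,rel@Z],-1)[m]
    r=cv2.minAreaRect((P[:,:2]*1000).astype(np.float32)); print(n,"blue in shelf frame: mean",(P.mean(0)*1000).round(1),"rect",np.round(r[0],1),np.round(r[1],1),round(r[2],1),len(P),"z med",(np.median(P[:,2])*1000).round(1))
    G=np.c_[P[:,:2],np.ones(len(P))]; print("  top tilt",np.linalg.lstsq(G,P[:,2],rcond=None)[0].round(3)); return P
E
python3 - <<'E'
from chk import *
release()
im,d,i2,d2=look("p1"); bluefit(im,d,0); bluefit(i2,d2,0,"side")
E
```

```text
rel t 52.26 p [0.4728, 0.4324, 0.034] w 73.9 F [0.5, -0.0, -0.8]
 t 54.65 p [0.4004, 0.0504, 0.3294] w 73.5 F [0.3, 0.3, 0.5]
top blue in shelf frame: mean [39.2  0.3  9.4] rect [37.4 -7.8] [82.6 75.1] 0.0 385 z med 10.1
  top tilt [0.001 0.067 0.009]
side blue in shelf frame: mean [43.8 -2.1 11.4] rect [42.6 17.6] [98.8 83.7] 88.1 469 z med 11.9
  top tilt [ 0.002 -0.016  0.011]
```

View pics/p1topz.png

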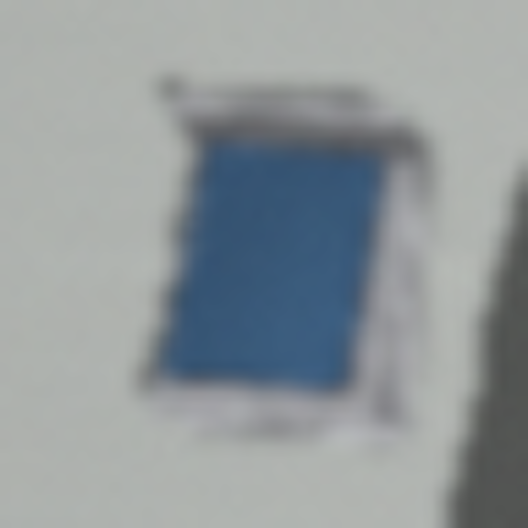

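View pics/p1sidez.png

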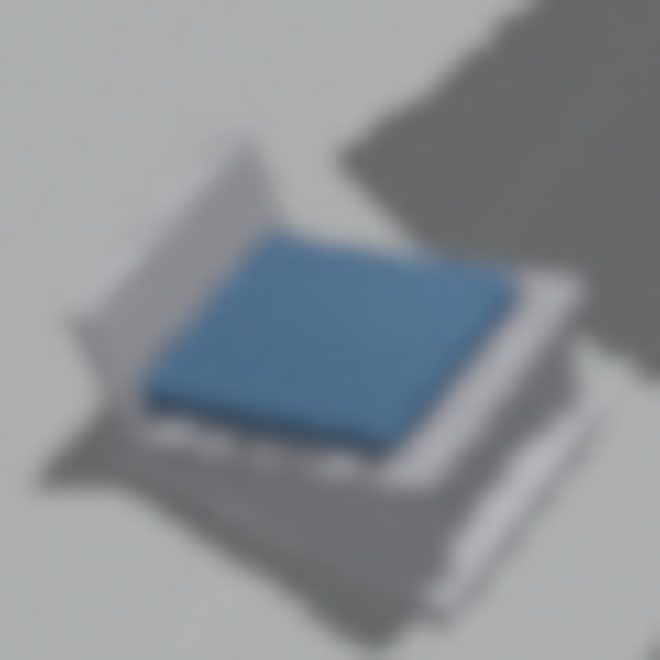

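Run:
```python
from tl import *
for tag in("p1",):
    im=cv2.imread(f"pics/{tag}.png")[:,:,::-1]; W=cloud("top",np.load(f"pics/{tag}d.npy"))
    for k,x,y,t in(("tile",.4368,.1679,-.169),("tile",.435,-.3705,-.124),("medium",.4362,-.134,.02)):
        p,c=fitbox({"top":im},k,x,y,t); d=dfit(W,k,*p); print(k,"rgb",p.round(4),round(c,3),"depth",d[0].round(4),round(d[1],1),d[2])
```

```text
tile rgb [ 0.4381  0.1697 -0.2181] 0.225 depth [ 0.4377  0.1705 -0.1929] 37.7 287
tile rgb [ 0.435  -0.3704 -0.1235] 0.022 depth [ 0.4352 -0.3704 -0.1206] 58.4 370
medium rgb [ 0.4361 -0.134   0.0191] 0.036 depth [ 0.4362 -0.1319  0.0271] 16.7 460
```

View pics/p1.png

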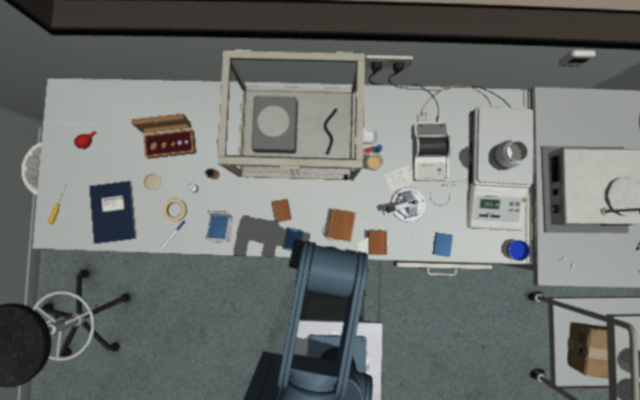

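Run:
```python
from chk import *
if pick(.4373,.1688,-.176):
    ctrl.goto([.44,.30,.20],quat(1.45).tolist())
    ctrl.goto(sp(.055,0,.09),sq(-1))
    r=place(1); print(r)
    if r[1]: release(); im,d,i2,d2=look("p2"); bluefit(im,d,0)
```

```text
down False a=1.39 t 57.21 p [0.4378, 0.1689, 0.004] w 76.2 F [-0.1, 0.9, 0.2]
grip t 57.63 p [0.4375, 0.1688, 0.0038] w 59.1 F [-0.7, 0.3, 4.0]
up t 58.83 p [0.4365, 0.1687, 0.159] w 59.2 F [0.2, -0.6, -0.9]
near False t 61.27 p [0.4684, 0.4334, 0.0498] w 59.4 F [1.3, -0.7, -1.0]
(np.float64(0.0481), np.float64(0.0), np.float64(0.0163))
slide True t 61.88 p [0.4777, 0.4325, 0.0457] w 59.5 F [-1.5, 0.1, 0.2]
(np.float64(0.038), np.float64(0.0004), np.float64(0.0157))
lower True t 62.09 p [0.4772, 0.4326, 0.0442] w 59.6 F [0.8, 0.9, 3.6]
(np.float64(0.0379), np.float64(0.0004), np.float64(0.0141))
(True, True)
rel t 62.59 p [0.4764, 0.4322, 0.0433] w 74.0 F [0.4, -0.0, 0.1]
 t 64.97 p [0.4005, 0.0504, 0.3294] w 74.0 F [0.0, -0.1, -0.8]
top blue in shelf frame: mean [39.9  0.9 17.3] rect [36.1 -8. ] [77.2 86.6] 89.0 411 z med 19.6
  top tilt [0.004 0.131 0.017]
```

View pics/p2sidez.png

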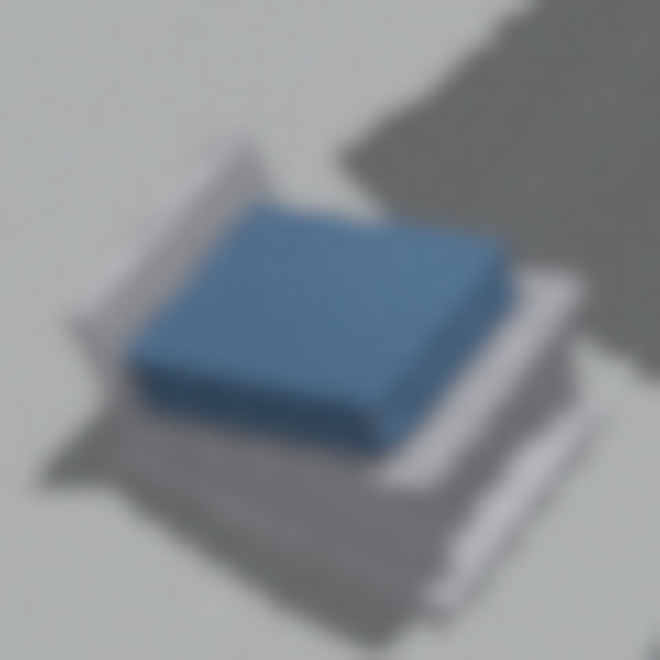

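View pics/p2topz.png

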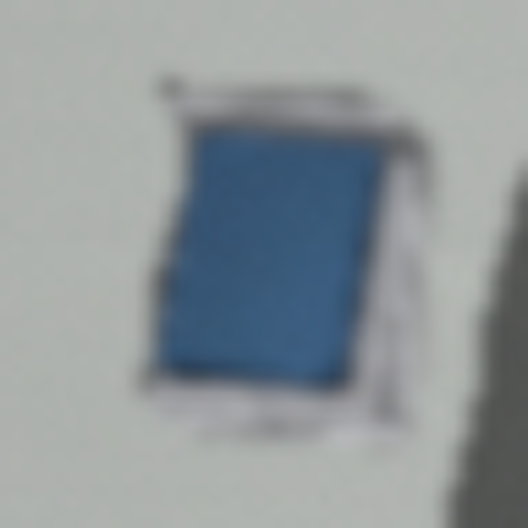

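Run:
```python
from tl import *
im=cv2.imread(f"pics/p2.png")[:,:,::-1]; W=cloud("top",np.load(f"pics/p2d.npy"))
for k,x,y,t in(("tile",.435,-.3705,-.124),("medium",.4362,-.134,.02),("small",.5402,.2115,.23),("large",.495,-.002,-.15)):
    p,c=fitbox({"top":im},k,x,y,t); d=dfit(W,k,*p); print(k,"rgb",p.round(4),round(c,3),"depth",d[0].round(4),round(d[1],1),d[2])
from rob import *
print(solver.ik([.4352,-.3703,.0035],quat(1.45).tolist()))
```

```text
tile rgb [ 0.435  -0.3705 -0.1244] 0.022 depth [ 0.4352 -0.3706 -0.1139] 75.0 385
medium rgb [ 0.4362 -0.134   0.0189] 0.036 depth [ 0.4363 -0.1319  0.0241] 17.0 461
small rgb [0.5403 0.2113 0.2239] 0.019 depth [0.5412 0.212  0.2225] 10.8 322
large rgb [ 0.4944 -0.0021 -0.1505] 0.007 depth [ 0.4952 -0.0015 -0.1485] 10.9 713
[-9.00139676e-01  5.23012839e-01  1.72672935e+00 -4.44089210e-16
  8.91850461e-01 -2.35013968e+00]
```

Run:
```python
from chk import *
ctrl.goto([.40,-.25,.30],quat(1.45).tolist())
if pick(.4352,-.3703,-.121):
    ctrl.goto([.42,-.1,.30],quat(1.45).tolist())
    ctrl.goto([.42,.30,.24],quat(1.45).tolist())
    ctrl.goto(sp(.055,0,.10),sq(-1)); st()
    r=place(2); print(r)
    if r[1]: release()
```

```text
down False a=1.45 t 68.6 p [0.4356, -0.3707, 0.0042] w 76.0 F [-0.7, 0.2, 0.1]
grip t 69.03 p [0.4354, -0.3705, 0.0039] w 59.7 F [-0.4, 0.4, 2.9]
up t 70.22 p [0.4347, -0.3697, 0.1589] w 59.2 F [0.4, 0.5, -1.5]
 t 73.66 p [0.4911, 0.4313, 0.1312] w 59.7 F [-0.0, -0.3, -0.8]
near False t 74.8 p [0.4719, 0.4332, 0.0592] w 59.4 F [0.4, 0.2, -1.2]
(np.float64(0.048), np.float64(0.0), np.float64(0.0263))
slide True t 75.42 p [0.4808, 0.4324, 0.0552] w 59.4 F [-0.6, 0.4, -0.6]
(np.float64(0.0383), np.float64(0.0004), np.float64(0.0256))
lower True t 75.62 p [0.4804, 0.4325, 0.0538] w 59.8 F [1.1, 0.1, 4.3]
(np.float64(0.0382), np.float64(0.0003), np.float64(0.0241))
(True, True)
rel t 76.12 p [0.4796, 0.4321, 0.0528] w 74.6 F [-0.1, 0.3, -0.1]
```

Run:
```python
from chk import *
eoat.gripper_to(0.0)
print(solver.ik(sp(.102,0,.005),sq(-1)) is not None)
ctrl.servo_line(sp(.102,0,.07),sq(-1),feed=.2)
s=ctrl.servo_line(sp(.102,0,.005),feed=.08,force_limit=5); print("down",s,tox(ctrl.get_position()))
if not s:
    s=ctrl.servo_line(sp(.082,0,.005),feed=.02,force_limit=7); st(f"push {s}"); print(tox(ctrl.get_position()))
    ctrl.servo_line(sp(.105,0,.006),feed=.1)
ctrl.servo_line(sp(.11,0,.10),feed=.2)
im,d,i2,d2=look("p3"); bluefit(im,d,0)
```

```text
True
down False (np.float64(0.1017), np.float64(-0.0002), np.float64(0.0056))
push True t 80.22 p [0.4261, 0.4351, 0.0526] w 0.6 F [-1.2, 0.7, 0.8]
(np.float64(0.0889), np.float64(0.0003), np.float64(0.0044))
 t 82.83 p [0.4003, 0.0505, 0.3294] w 0.3 F [0.0, -0.3, 0.6]
top blue in shelf frame: mean [41.1  1.7 26.6] rect [37.5 -9.6] [78.3 83.5] 89.7 436 z med 30.1
  top tilt [0.001 0.099 0.026]
```

View pics/p3sidez.png

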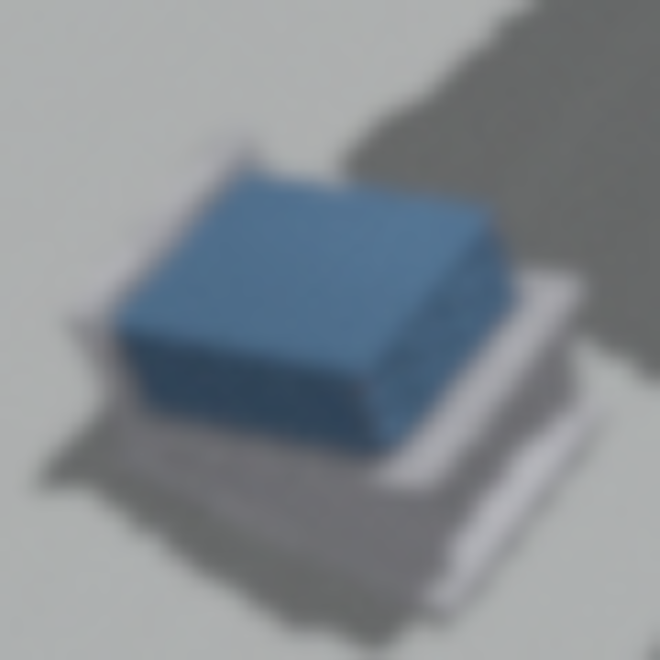

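View pics/p3topz.png

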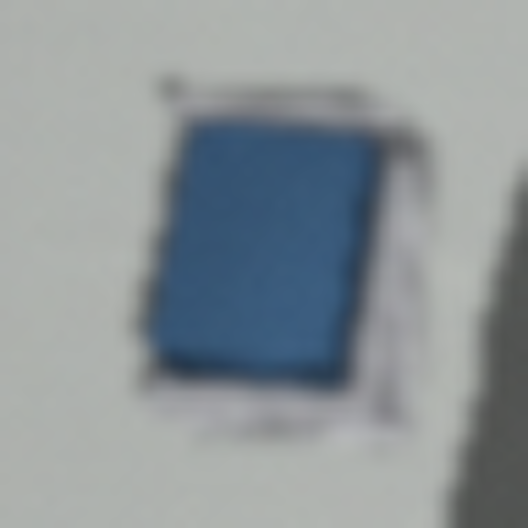

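Run:
```python
from tile import *
for n,f,h in(("top","p1",24),("side","p1s",30)):
    im=cv2.imread(f"pics/{f}.png"); c=project(n,[[.47,.432,.04]])[0].astype(int); k=11
    z=cv2.resize(im[c[1]-h:c[1]+h,c[0]-h:c[0]+h],None,fx=k,fy=k,interpolation=cv2.INTER_CUBIC)
    def poly(pts,col): 
        uv=(project(n,np.array([sp(*p) for p in pts]))-(c-h)+.5)*k-.5; cv2.polylines(z,[uv.round().astype(np.int32)],True,col,1)
    poly([(0,-.037,0),(.09,-.037,0),(.09,.037,0),(0,.037,0)],(0,0,255))
    poly([(0,-.037,0),(0,.037,0),(0,.037,.036),(0,-.037,.036)],(0,160,255))
    poly([(-.002,-.03,.01),(.078,-.03,.01),(.078,.03,.01),(-.002,.03,.01)],(0,255,0))
    cv2.imwrite(f"pics/ov_{n}.png",z)
```

```text
(no output)
```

View pics/ov_top.png

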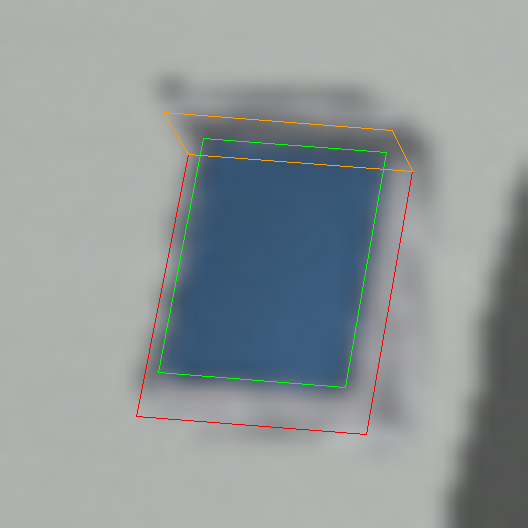

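View pics/ov_side.png

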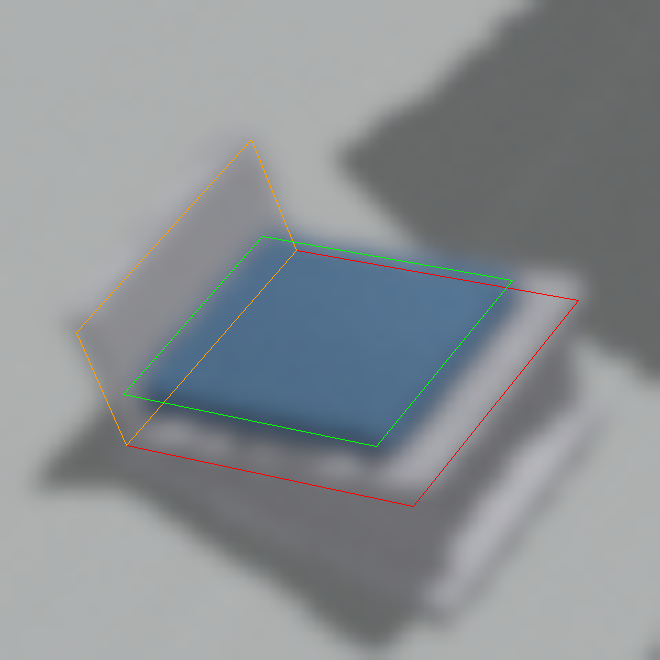

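```bash
cat > case.py <<'E'
from chk import *
def carry(x,y,yaw,w,tx,ty,tyaw,zs,gz=.010,via=None):
    a=yaw+np.pi/2; b=tyaw+np.pi/2
    for off in(0,np.pi,-np.pi):
        qa=solver.ik([x,y,gz],quat(a+off).tolist()); qb=solver.ik([tx,ty,zs+gz],quat(b+off).tolist())
        print(off,None if qa is None else round(qa[5],2),None if qb is None else round(qb[5],2))
        if qa is not None and qb is not None and abs(qa[5])<2 and abs(qb[5])<2: break
    a+=off;b+=off
    eoat.gripper_to(openfrac(w+18))
    ctrl.goto([x,y,.15],quat(a).tolist())
    s=ctrl.servo_line([x,y,gz],feed=.12,force_limit=6); st(f"down {s}")
    if s: return False
    eoat.gripper_to(0.0); st("grip"); g=ctrl.get_position()[2]
    ctrl.servo_line([x,y,.20],feed=.15); st("up")
    if ctrl.get_width()*93<w-8: return False
    ctrl.goto([tx,ty,zs+gz+.06],quat(b).tolist())
    ctrl.servo_line([tx,ty,zs+gz+.012],feed=.10)
    s=ctrl.servo_line([tx,ty,zs+gz-.004],feed=.02,force_limit=5); st(f"lower {s}")
    eoat.gripper_to(openfrac(w+18)); st("rel")
    ctrl.servo_line([tx,ty,zs+.16],feed=.2)
    return True
E
python3 - <<'E'
from case import *
ctrl.goto([.38,-.1,.3],quat(1.59).tolist())
print(carry(.4363,-.1325,.021,64,.495,-.0017,-.149,.038))
ctrl.goto([.36,.25,.35],quat(1.5).tolist())
snap("top","c1"); st()
E
python3 - <<'E'
from tl import *
im=cv2.imread(f"pics/c1.png")[:,:,::-1]; W=cloud("top",np.load(f"pics/c1d.npy"))
d=dfit(W,"medium",.495,-.0017,-.149,.038); print("medium",d)
E
```

```text
0 -2.13 -1.65
3.141592653589793 1.01 1.49
down False t 88.8 p [0.4368, -0.1328, 0.0105] w 82.2 F [-1.8, -0.6, -1.0]
grip t 89.24 p [0.4366, -0.1327, 0.0104] w 64.2 F [-0.5, 0.8, 4.9]
up t 90.66 p [0.4357, -0.1322, 0.1991] w 63.9 F [0.3, -0.1, -2.6]
lower True t 92.61 p [0.495, -0.0016, 0.0483] w 64.0 F [-0.5, 1.0, 4.5]
rel t 93.15 p [0.4941, -0.0015, 0.0476] w 81.7 F [0.7, -1.2, 0.6]
True
 t 96.35 p [0.3601, 0.2498, 0.3497] w 82.2 F [-1.6, 0.7, -0.1]
medium (array([ 4.95378687e-01, -7.37384067e-05, -1.45966429e-01]), np.float64(11.901295137955419), np.int64(466))
```

View pics/c1.png

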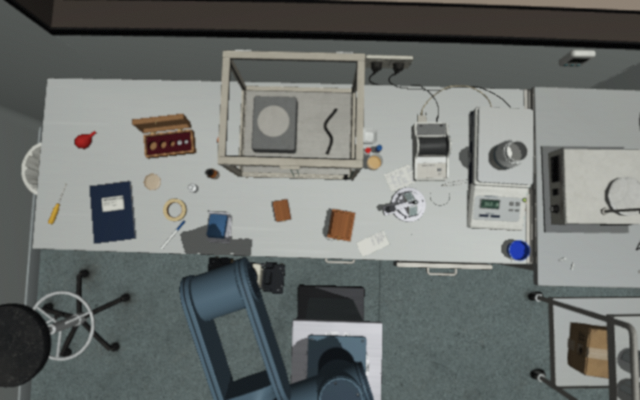

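```bash
python3 - <<'E'
from tl import *
im=cv2.imread(f"pics/c1.png")[:,:,::-1]; W=cloud("top",np.load(f"pics/c1d.npy"))
print("small",dfit(W,"small",.541,.2118,.2235,0),fitbox({"top":im},"small",.541,.2118,.2235))
E
python3 - <<'E'
from case import *
print(carry(.5408,.2118,.2235,54,.495,-.0012,-.148,.074,gz=.008))
ctrl.goto([.36,.25,.35],quat(1.5).tolist())
snap("top","c2"); snap("side","c2s"); st()
E
python3 - <<'E'
from tl import *
W=cloud("top",np.load(f"pics/c2d.npy"))
print("small",dfit(W,"small",.495,-.0012,-.148,.074))
A=W[np.hypot(W[...,0]-.495,W[...,1])<.075]
for lo,hi in((.03,.045),(.067,.08),(.097,.112)): P=A[(A[:,2]>lo)&(A[:,2]<hi)]; print(lo,np.median(P[:,2]).round(4),len(P))
im=cv2.imread("pics/c2.png");i2=cv2.imread("pics/c2s.png")
for n,I in(("top",im),("side",i2)):
    c=project(n,[[.495,0,.06]])[0].astype(int); cv2.imwrite(f"pics/c2{n}z.png",cv2.resize(I[c[1]-28:c[1]+28,c[0]-28:c[0]+28],None,fx=10,fy=10,interpolation=cv2.INTER_CUBIC))
E
```

```text
small (array([0.54117796, 0.21197663, 0.22435927]), np.float64(11.932472459992134), np.int64(323)) (array([0.54023701, 0.21136039, 0.23541778]), np.float64(0.01817479624842333))
0 -1.61 -1.65
down False t 99.17 p [0.5415, 0.2119, 0.0088] w 72.0 F [-0.6, -0.1, 0.5]
grip t 99.62 p [0.5411, 0.2118, 0.0084] w 53.8 F [-0.3, -0.8, 2.4]
up t 101.05 p [0.5402, 0.2117, 0.1989] w 53.8 F [0.5, 0.3, -0.4]
lower True t 103.18 p [0.495, -0.0012, 0.0823] w 54.1 F [-0.7, -0.3, 4.9]
rel t 103.72 p [0.4942, -0.001, 0.0816] w 72.0 F [0.0, 0.2, 0.5]
True
 t 105.91 p [0.3606, 0.2491, 0.349] w 72.1 F [-1.1, 0.8, -0.1]
small (array([ 4.94517764e-01,  2.39349744e-04, -1.43903381e-01]), np.float64(9.96726060350407), np.int64(361))
0.03 0.0375 233
0.067 0.0733 89
0.097 0.1036 356
```

View pics/c2topz.png

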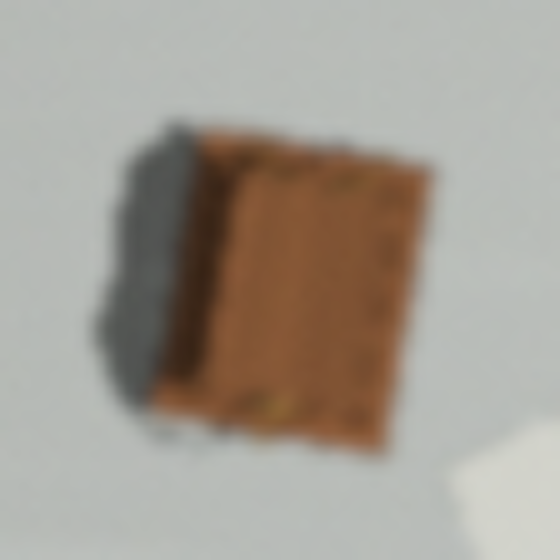

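View pics/c2sidez.png

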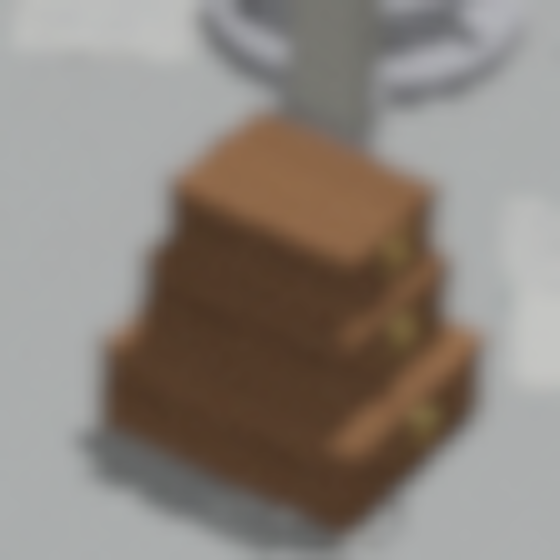

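View pics/c2s.png

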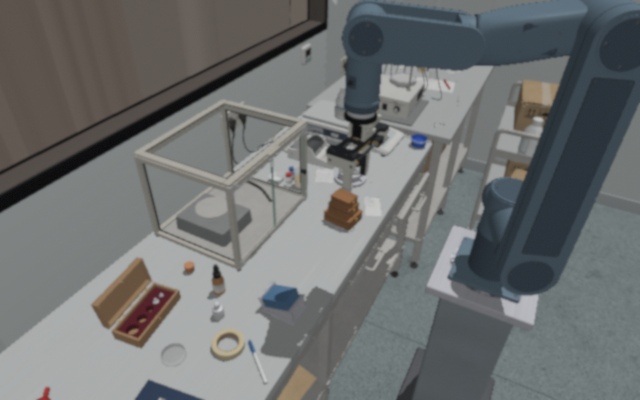

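Run:
```python
from chk import *
ctrl.goto([.33,-.25,.35],quat(1.5).tolist())
im,d,i2,d2=look("e1",far=False); bluefit(im,d,0)
W=cloud("top",d)
K=W[(W[...,2]>.112)&(W[...,2]<.135)&(np.hypot(W[...,0]-.5758,W[...,1]+.2439)<.04)]; print("knob",K.mean(0).round(4),len(K))
c=project("top",[[.576,-.22,.05]])[0].astype(int)
cv2.imwrite("pics/e1mz.png",cv2.resize(im[c[1]-25:c[1]+25,c[0]-30:c[0]+30,::-1],None,fx=10,fy=10,interpolation=cv2.INTER_CUBIC))
```

```text
t 107.83 p [0.3304, -0.2493, 0.3501] w 72.0 F [0.2, 0.3, -0.3]
top blue in shelf frame: mean [41.1  1.7 26.5] rect [ 36.9 -10.1] [80.5 85.1] 89.0 438 z med 29.8
  top tilt [-0.004  0.103  0.026]
knob [ 0.5774 -0.2413  0.1256] 17
```

View pics/e1sidez.png

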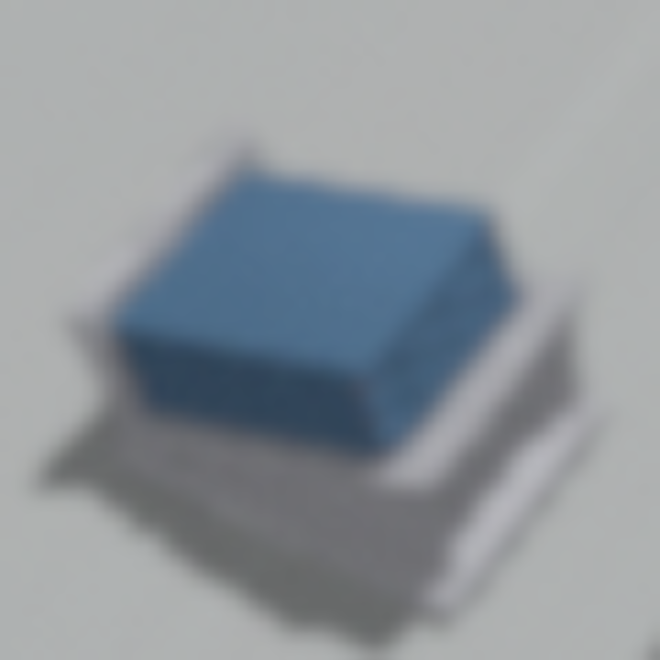

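View pics/e1topz.png

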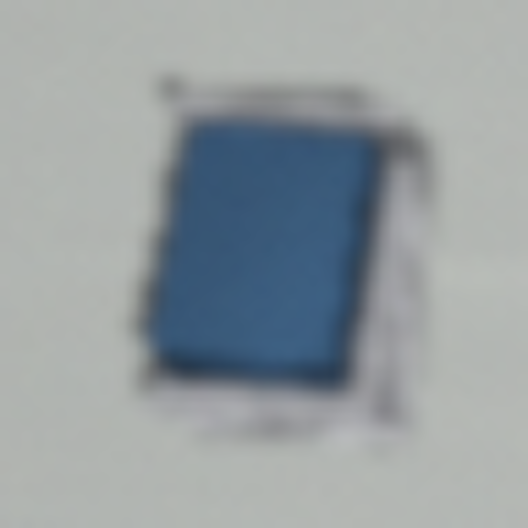

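View pics/e1mz.png

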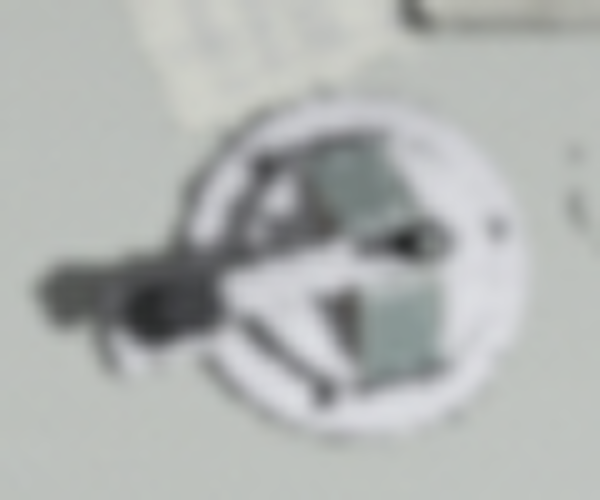

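View pics/e1s.png

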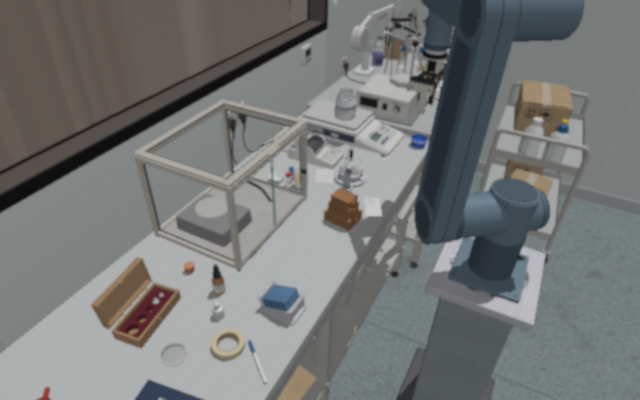

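Run:
```python
from rob import *
print(job.hand_in()); st()
```

```text
the job is handed in; nothing more can be done
None
the job is handed in; nothing more can be done
```

The job is done in the order asked and handed in at about 108 s, with the arm clear of everything.

**What I did**
- **Prism:** I swung the keeper to about 2.4 rad. I lifted the prism, found which way its ball feet faced from a depth image, lowered it into the grooves without resistance and released it. Then I swung the keeper back over the middle.
- **Tiles:** All three are on the sloping rest, stacked flat. I slid each one to the backstop, then pushed the pile square against it.
- **Cases:** I left the large case where it stood, put the medium on it, then the small on top.

**Last checks**
- **Prism:** The carrier plate was level at a height of about 34.6 mm, against 35 mm when seated. It was within 1 mm of the mount's middle. I measured this before closing the keeper and did not repeat it afterwards.
- **Keeper:** The knob is about 3 mm from the mount's middle, measured by camera.
- **Tile pile:** The top of the pile is at 29.8 mm, against 30 mm expected. The pictures show it square.
- **Case column:** The centres agree to within about 2 mm and the yaw to within about 0.3°. Top heights are 37.5, 73.3 and 103.6 mm, against 38, 74 and 104 mm expected.

**What did not go cleanly**
- On the first keeper swing, the knob slipped out of the pinch and the fingers pushed it with about 47 N at the stop. No other contact force I saw came near that. I could not tell whether it counts towards the 40 N limit, which names the arm and the gripper's body.
- The side camera and the top camera disagreed by up to about 8 mm across the bench, so I relied on the top camera's depth and on contact.
- The turn of the rest is known only to about 1°, and its sideways position to 2–3 mm.

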